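# Cull the misshapen brackets into the scrap drawer and sign off the batch

## Robot

A 6-joint arm with a two-finger parallel gripper is mounted at the origin on the work surface. World frame = base frame: x ahead of the robot, y to its left, z up, the work surface at z = 0. Lengths are in m, angles in rad, forces in N, time in s.
With the tool pointing down it reaches from about 0.225 to 0.725 m from the base axis. Payload 3.1 kg.
Tool frame: the origin (TCP) lies on the centre line of the jaws, within the pads' length; the fingertips stand 14 mm ahead of it and the grasp point (between the pads) lies 5 mm behind it; z points along the fingers, x is the direction in which the jaws open and shut, and the axes are right-handed (so a half turn about z gives the same grasp; the last joint's range is limited). The gripper opens to 85 mm and grips with 20 to 120 N. Pads are 22 mm wide; open, the fingers measure 114 mm over their backs; the gripper's body (76 mm by 85 mm) begins 54 mm behind the grasp point. The pads swing forward as they close: fully open they stand 13 mm farther back than shut.
Start: joints at [1.186, 0.048, 0.099, 1.622, 0, 1.443], TCP at [0.133, 0.508, 0.245] pointing down, gripper open.
Joint ranges: [-2.91, 2.91], [-0.99, 1.94], [-1.21, 1.42], [-2.12, 2.29], [-1.49, 1.47], [-3.14, 3.14]. Speed limits (rad/s): [2.79, 2.79, 3.14, 3.14, 3.14, 3.14].

## Interface

Orientations are given as [roll, pitch, yaw] about the fixed x, y, z axes, in that order (R = Rz(yaw) Ry(pitch) Rx(roll)).
In Python, from bench import * gives the robot as it stands.
- The arm moves only by the shell command python3 -m inch 'ROWS' [FORCE]. ROWS is text: rows parted by semicolons, each of 5 numbers parted by spaces: the closure, from -1 (fully open) to 1 (shut), so that 0 is half open, then the shift along the tool's x, y, z in mm, then the turn about the tool's z in degrees. In form: gripper dx dy dz turn; .... A call has 1 to 12 rows; each row shifts and turns the commanded pose from where the row before left it, along the tool's axes as they then stand; what a row does not reach is not made up. A row lasts 1/10 s, in which the tool goes at most 50 mm and 8.59 degrees, less where a joint would pass 70% of its speed; a pose out of reach is approached as far as the arm can. A call with a gripper value outside its range is refused whole. The fingers move at their own pace and stop on an object; FORCE is the grip in N (left out, the last holds). Time passes only in rows, so rows that do not move let the fingers close. It gives the time, the measured TCP pose, the force and the opening at its end, in the units of the state.
- state(): the state, without advancing time (a new reading comes with each control period).
- grab_frame(name): name is "scene" or "side" or "wrist"; returns the picture (480x640x3 uint8, red, green, blue); there is no depth.
- get_calibration(name): a dict with "intrinsics" (3x3 intrinsics, pixels), "eye" and "orientation" of the camera in the world. Camera axes: x right, y down, z forward; pixel columns grow to the right and rows downward; lengths in m; the calibration is good to about 2 mm. A picture is of the moment at which its call begins: read the wrist's pose just before it. get_calibration takes no time and is no camera call; for the wrist camera it gives the pose at the moment of the call.
- hand_in(): hands the job in, once; it reports no verdict.
The state is a dict: "time": time; "qpos": joint angles; "qvel": joint speeds; "effort": joint torques, N m; "position": TCP position; "ee_rot": TCP orientation; "wrist_force": force on the tool from outside, world axes, zero at the start; "moment": the same for the moment, N m; "finger_gap": finger opening in m.
Only numpy, scipy, OpenCV 4.12 (cv2) and the standard library are available. Lean on these libraries where they do the work, as an engineer would, in place of code of your own. Each camera call takes 0.05 s, during which the arm holds its last target.

## Task

Some of the aluminium channel brackets on the black mat are no good: cut too short, kinked sideways, or with one end turned up. Put every bad bracket into the open scrap drawer and slide the drawer fully shut, leaving the sound, straight full-length brackets lying on the mat. Then lift the inspection stamp off its hook and stand it upright on the paper job card. Do not knock over or shove about the solder spool, the small bottles or the multimeter.

Things in the scene. Friction and masses are not known exactly. Their poses are not given: they have to be found in the camera images.
- mat: black rubber inspection mat, fixed, 260 mm (its x) by 520 mm (its y), 3 mm thick; origin at the centre of its underside. The batch lies on it
- sound1: sound U-channel bracket of bare aluminium, 34 mm wide, 28 mm high, 4 mm walls, open side up; straight, 95 mm long along its x, 80 g; origin at the centre of its underside (may be absent)
- sound2: sound U-channel bracket of bare aluminium, 34 mm wide, 28 mm high, 4 mm walls, open side up; straight, 95 mm long along its x, 80 g; origin at the centre of its underside (may be absent)
- sound3: sound U-channel bracket of bare aluminium, 34 mm wide, 28 mm high, 4 mm walls, open side up; straight, 95 mm long along its x, 80 g; origin at the centre of its underside (may be absent)
- short1: bad bracket, too short: U-channel bracket of bare aluminium, 34 mm wide, 28 mm high, 4 mm walls, open side up; straight but only 60 mm long along its x, 55 g; origin at the centre of its underside (may be absent)
- short2: bad bracket, too short: U-channel bracket of bare aluminium, 34 mm wide, 28 mm high, 4 mm walls, open side up; straight but only 60 mm long along its x, 55 g; origin at the centre of its underside (may be absent)
- kinked1: bad bracket, kinked sideways at its middle: U-channel bracket of bare aluminium, 34 mm wide, 28 mm high, 4 mm walls, open side up; two halves of 47 mm running out along its -x and +x, each swung 0.36 rad towards its own +y; lies flat, 80 g; origin at the kink, on the underside. It can be gripped across y at the origin, where it is about 36 to 40 mm wide (may be absent)
- kinked2: bad bracket, kinked sideways at its middle: U-channel bracket of bare aluminium, 34 mm wide, 28 mm high, 4 mm walls, open side up; two halves of 47 mm running out along its -x and +x, each swung 0.36 rad towards its own -y; lies flat, 80 g; origin at the kink, on the underside. It can be gripped across y at the origin, where it is about 36 to 40 mm wide (may be absent)
- upturned1: bad bracket with one end turned up: U-channel bracket of bare aluminium, 34 mm wide, 28 mm high, 4 mm walls, open side up; 60 mm of it lies flat along its x and a further 35 mm at its +x end is bent up by 0.65 rad (that end reaches 44 mm high, 60 mm from the origin); 80 g; origin at the centre of the underside of the flat part (may be absent)
- upturned2: bad bracket with one end turned up: U-channel bracket of bare aluminium, 34 mm wide, 28 mm high, 4 mm walls, open side up; 60 mm of it lies flat along its x and a further 35 mm at its +x end is bent up by 0.65 rad (that end reaches 44 mm high, 60 mm from the origin); 80 g; origin at the centre of the underside of the flat part (may be absent)
- scrap_drawer0 (a joint): the one drawer of a low grey cabinet (fixed, 280 mm deep, 270 mm wide, 130 mm high, its front towards the robot, turned by up to 5 degrees): opening in m: 0 shut, about 0.198 fully open; it slides out along -x of drawer_front, and starts open. About 2 N to slide
- drawer_front (a point): middle of the front edge of the drawer's inner floor, 22 mm above the bench; x points into the drawer, z up; moves with it. Inside: 235 mm along +x, 114 mm to either side in y, side rims 86 mm and front panel 91 mm above the floor (panel's outer face at x = -21 mm). Uncovered only from x = 0 to x = opening - 6 mm; beyond is the cabinet, 130 mm high
- scrap_drawer0_handle (a point): middle of the drawer's bar handle, a 12 cm bar along y, 35 mm out from the front panel and 92 mm above the bench
- stamp: inspection stamp, 160 g: base 50 mm (x) by 60 mm (y), body up to 45 mm, then a stirrup handle: two uprights (outer faces 60 mm apart in y, 12 mm in x) up to 103 mm, joined by a 10 mm round crossbar along y centred at 100 mm; origin at the centre of the underside. It starts with the crossbar hanging on the hook. Grip it across y over the uprights, about 80 mm above its origin
- stamp_hook_tip (a point): tip of the steel hook on its fixed stand; axes as the stand. An 8 mm round bar runs level from the post, 94 mm to +x of this point, towards the tip and turns up by 22 mm over its last 16 mm. The stamp hangs about 32 mm to +x of the tip; to free it lift 30 to 38 mm (the opening under the crossbar is 50 mm high), then draw it off past the tip to -x
- job_card: white job card, fixed flat on the bench, 90 mm (its x) by 120 mm (its y), 2 mm thick, lined; origin at the centre of its underside
- spool: solder spool standing flat on the mat, 54 mm across, 30 mm high; leave it; origin centre of underside
- flux: small amber bottle, 32 mm across, 70 mm high, standing behind the mat; leave it; origin centre of underside
- cleaner: small amber bottle, 32 mm across, 70 mm high, farther behind the mat; leave it; origin centre of underside
- multimeter: red multimeter lying flat, 160 by 80 by 36 mm, behind the mat; leave it; origin centre of underside
Not all that is in view belongs to the job. What is shaped like the stamp but purple is not meant.

How it is judged:
On the way, in this order (a step that is already met when the one before it is completed fails the run):
1. every bad bracket is in the drawer (x of short1 in the frame of drawer_front between -0.005 and 0.24 m and y of short1 in the frame of drawer_front between -0.119 and 0.119 m and z of short1 in the frame of drawer_front between -0.01 and 0.09 m and x of short2 in the frame of drawer_front between -0.005 and 0.24 m and y of short2 in the frame of drawer_front between -0.119 and 0.119 m and z of short2 in the frame of drawer_front between -0.01 and 0.09 m and x of kinked1 in the frame of drawer_front between -0.005 and 0.24 m and y of kinked1 in the frame of drawer_front between -0.119 and 0.119 m and z of kinked1 in the frame of drawer_front between -0.01 and 0.09 m and x of kinked2 in the frame of drawer_front between -0.005 and 0.24 m and y of kinked2 in the frame of drawer_front between -0.119 and 0.119 m and z of kinked2 in the frame of drawer_front between -0.01 and 0.09 m and x of upturned1 in the frame of drawer_front between -0.005 and 0.24 m and y of upturned1 in the frame of drawer_front between -0.119 and 0.119 m and z of upturned1 in the frame of drawer_front between -0.01 and 0.09 m and x of upturned2 in the frame of drawer_front between -0.005 and 0.24 m and y of upturned2 in the frame of drawer_front between -0.119 and 0.119 m and z of upturned2 in the frame of drawer_front between -0.01 and 0.09 m and contact force between the fingers and short1 below 0.3 N and contact force between the fingers and short2 below 0.3 N and contact force between the fingers and kinked1 below 0.3 N and contact force between the fingers and kinked2 below 0.3 N and contact force between the fingers and upturned1 below 0.3 N and contact force between the fingers and upturned2 below 0.3 N), for 0.2 s.
2. the drawer is shut (value of joint scrap_drawer0 below 0.008 m), for 0.2 s.
3. the stamp stands on the job card (x of stamp in the frame of job_card between -0.045 and 0.045 m and y of stamp in the frame of job_card between -0.06 and 0.06 m and z of stamp in the frame of job_card between -0.005 and 0.008 m and angle between stamp's own z axis and vertical below 0.15 rad and linear speed of stamp below 0.05 m/s), for 0.2 s.
At the end, for the whole second after the job is handed in: Every bad bracket lies inside the drawer, the drawer is shut to within 8 mm, and every sound bracket lies flat, open side up, with its centre on the mat. The stamp stands upright (within 0.15 rad), released and at rest, its centre over the job card (all of step 3 and x of short1 in the frame of drawer_front between -0.005 and 0.24 m and y of short1 in the frame of drawer_front between -0.119 and 0.119 m and z of short1 in the frame of drawer_front between -0.01 and 0.09 m and x of short2 in the frame of drawer_front between -0.005 and 0.24 m and y of short2 in the frame of drawer_front between -0.119 and 0.119 m and z of short2 in the frame of drawer_front between -0.01 and 0.09 m and x of kinked1 in the frame of drawer_front between -0.005 and 0.24 m and y of kinked1 in the frame of drawer_front between -0.119 and 0.119 m and z of kinked1 in the frame of drawer_front between -0.01 and 0.09 m and x of kinked2 in the frame of drawer_front between -0.005 and 0.24 m and y of kinked2 in the frame of drawer_front between -0.119 and 0.119 m and z of kinked2 in the frame of drawer_front between -0.01 and 0.09 m and x of upturned1 in the frame of drawer_front between -0.005 and 0.24 m and y of upturned1 in the frame of drawer_front between -0.119 and 0.119 m and z of upturned1 in the frame of drawer_front between -0.01 and 0.09 m and x of upturned2 in the frame of drawer_front between -0.005 and 0.24 m and y of upturned2 in the frame of drawer_front between -0.119 and 0.119 m and z of upturned2 in the frame of drawer_front between -0.01 and 0.09 m and x of sound1 in the frame of mat between -0.13 and 0.13 m and y of sound1 in the frame of mat between -0.26 and 0.26 m and z of sound1 in the frame of mat between -0.005 and 0.02 m and angle between each of sound1, sound2, sound3's own z axis and vertical below 0.35 rad and x of sound2 in the frame of mat between -0.13 and 0.13 m and y of sound2 in the frame of mat between -0.26 and 0.26 m and z of sound2 in the frame of mat between -0.005 and 0.02 m and x of sound3 in the frame of mat between -0.13 and 0.13 m and y of sound3 in the frame of mat between -0.26 and 0.26 m and z of sound3 in the frame of mat between -0.005 and 0.02 m and value of joint scrap_drawer0 below 0.008 m); the robot touches nothing.
It fails at once if the solder spool is shoved more than 6 cm or knocked over (distance of spool from where it was at the start of the episode above 0.06 m or angle between spool's own z axis and vertical above 0.7 rad).
It fails at once if the nearer bottle is shoved more than 6 cm or knocked over (distance of flux from where it was at the start of the episode above 0.06 m or angle between flux's own z axis and vertical above 0.7 rad).
It fails at once if the farther bottle is shoved more than 6 cm or knocked over (distance of cleaner from where it was at the start of the episode above 0.06 m or angle between cleaner's own z axis and vertical above 0.7 rad).
It fails at once if the multimeter is shoved more than 6 cm or knocked over (distance of multimeter from where it was at the start of the episode above 0.06 m or angle between multimeter's own z axis and vertical above 0.7 rad).
Of short1, short2, kinked1, kinked2, upturned1, upturned2 only 4 to 6 are there at a start; the rules pass over those that are not, and their reading is None.
Of sound1, sound2, sound3 only 2 to 3 are there at a start; the rules pass over those that are not, and their reading is None.
At some moment in a run one of short1, short2, kinked1, kinked2, upturned1, upturned2 may be knocked a few centimetres aside while the robot is not near it.
Once in a run the grip may slacken for a moment while it holds something.
It also fails if it takes over 208 s, if anything falls off the work surface, if the arm or the gripper's body presses on something with over 40 N, if the wrist force passes 120 N, or if a joint passes its speed limit or range.

## Working session

There is one attempt and no reset: what is moved stays moved. The work goes in short steps, Python scripts to look and compute and a shell command to move; the robot and the scene stay as the last step left them, time stands still between calls to the robot, and variables do not carry over. Pictures are saved under pics/ and viewed, and the job is handed in when it is done.

```bash
ls; mkdir -p pics
python3 - <<'E'
from bench import *
import cv2
s=state();print({k:(v if k in('time','position','ee_rot','finger_gap') else 0) for k,v in s.items()})
for n in("scene","side","wrist"):
    c=get_calibration(n);print(n,c)
    cv2.imwrite(f"pics/{n}0.png",grab_frame(n)[:,:,::-1])
E
```

```text
pics
{'time': 0.0, 'qpos': 0, 'qvel': 0, 'effort': 0, 'position': array([0.13310808, 0.50723197, 0.24410397]), 'ee_rot': array([-3.14124516e+00,  2.35855370e-03,  1.31405058e+00]), 'wrist_force': 0, 'moment': 0, 'finger_gap': 0.08536553643090602}
scene {'intrinsics': array([[551.04789737,   0.        , 324.04271867],
       [  0.        , 551.04789737, 239.0479112 ],
       [  0.        ,   0.        ,   1.        ]]), 'eye': array([0.86731446, 0.59400775, 0.99005617]), 'orientation': array([-2.49939971,  0.01208341,  2.58944405])}
side {'intrinsics': array([[469.55902398,   0.        , 312.11998703],
       [  0.        , 469.55902398, 247.58613871],
       [  0.        ,   0.        ,   1.        ]]), 'eye': array([ 0.31751257, -0.84578871,  0.62189562]), 'orientation': array([-2.08935277,  0.00498087, -0.23645639])}
wrist {'intrinsics': array([[335.68006471,   0.        , 323.30386244],
       [  0.        , 335.68006471, 239.19777331],
       [  0.        ,   0.        ,   1.        ]]), 'eye': array([0.0689503 , 0.52494921, 0.37313033]), 'orientation': array([2.87632272e+00, 2.64204901e-03, 1.31414635e+00])}
```

View pics/scene0.png

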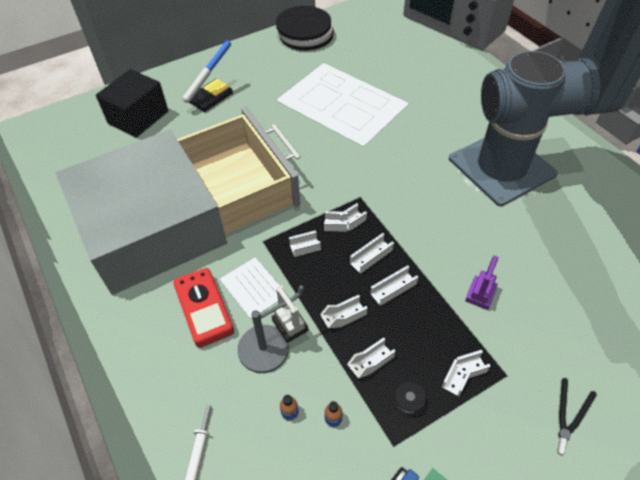

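View pics/side0.png

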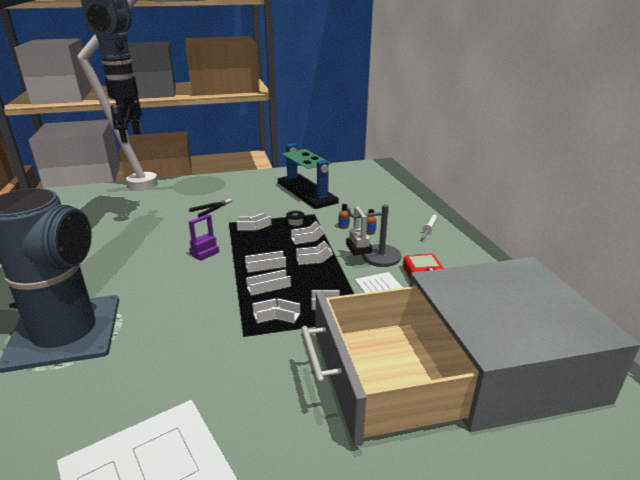

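View pics/wrist0.png

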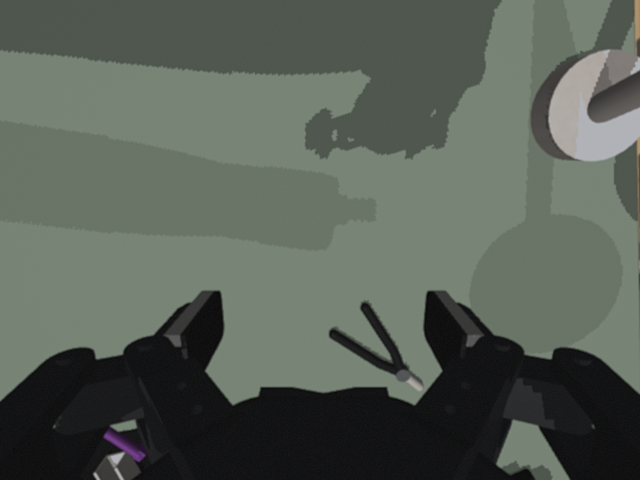

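```bash
cat > h.py <<'E'
import numpy as np, cv2
from scipy.spatial.transform import Rotation as R
from bench import *
def ray(cal,uv):
    K=np.array(cal["intrinsics"]);d=np.linalg.inv(K)@np.array([uv[0],uv[1],1.])
    return np.array(cal["eye"]),R.from_euler('xyz',cal["orientation"]).as_matrix()@d
def onz(cal,uv,z):
    e,d=ray(cal,uv);return e+d*(z-e[2])/d[2]
def proj(cal,P):
    K=np.array(cal["intrinsics"]);p=R.from_euler('xyz',cal["orientation"]).as_matrix().T@(np.array(P)-cal["eye"])
    p=K@p;return p[:2]/p[2]
def tri(c1,a,c2,b):
    e1,d1=ray(c1,a);e2,d2=ray(c2,b)
    A=np.stack([d1,-d2],1);t=np.linalg.lstsq(A,e2-e1,rcond=None)[0]
    p,q=e1+d1*t[0],e2+d2*t[1];return (p+q)/2,np.linalg.norm(p-q)
E
python3 - <<'E'
from h import *
c=get_calibration("scene")
im=cv2.imread("pics/scene0.png")
for n,uv,z in[("kA",(345,217),.02),("short",(305,243),.02),("s1",(372,252),.02),("s2",(394,285),.02),("u1",(344,312),.02),("u2",(371,357),.02),("kB",(466,372),.02),("mat",(361,198),.003),("mat",(264,242),.003),("mat",(394,445),.003),("mat",(506,376),.003),("spool",(411,397),.03),("flux",(333,412),.035),("cl",(289,406),.035),("mm",(203,305),.03),("card",(221,272),0),("card",(250,258),0),("card",(286,301),0),("hooktip",(300,290),.12),("post",(263,350),0),("purple",(480,300),0),("front",(275,160),.1)]:
    print(n,onz(c,uv,z).round(3))
cr=im[190:440,210:530];cv2.imwrite("pics/crop1.png",cv2.resize(cr,None,fx=2.4,fy=2.4,interpolation=cv2.INTER_CUBIC))
s=cv2.imread("pics/side0.png")[190:340,215:420];cv2.imwrite("pics/crop2.png",cv2.resize(s,None,fx=3.9,fy=3.9,interpolation=cv2.INTER_CUBIC))
E
```

```text
kA [ 0.424 -0.058  0.02 ]
short [ 0.538 -0.043  0.02 ]
s1 [0.427 0.055 0.02 ]
s2 [0.437 0.148 0.02 ]
u1 [0.558 0.146 0.02 ]
u2 [0.568 0.255 0.02 ]
kB [0.435 0.373 0.02 ]
mat [ 0.353 -0.098  0.003]
mat [ 0.608 -0.105  0.003]
mat [0.622 0.406 0.003]
mat [0.369 0.415 0.003]
spool [0.554 0.36  0.03 ]
flux [0.688 0.31  0.035]
cl [0.748 0.26  0.035]
mm [ 0.792 -0.012  0.03 ]
card [ 0.723 -0.085  0.   ]
card [ 0.654 -0.085  0.   ]
card [0.64  0.052 0.   ]
hooktip [0.634 0.111 0.12 ]
post [0.732 0.124 0.   ]
purple [0.299 0.262 0.   ]
front [ 0.504 -0.228  0.1  ]
```

View pics/crop1.png

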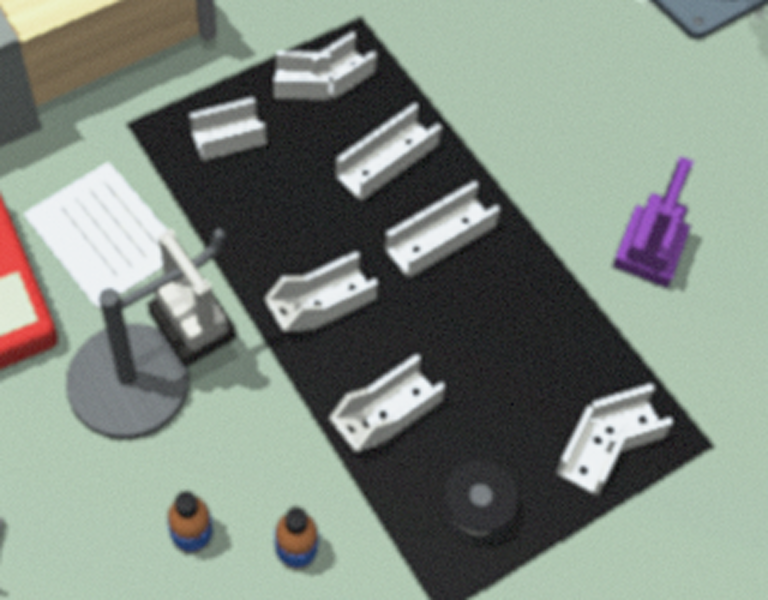

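View pics/crop2.png

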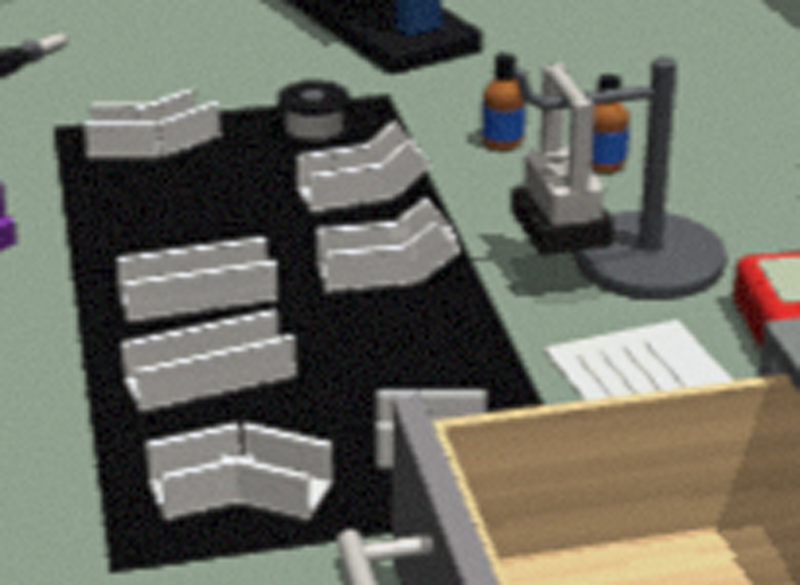

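```bash
python3 -m inch '-1 0 0 -20 -7.3; -1 0 0 -20 -7.4; -1 -40 20 -20 0; -1 -40 30 -20 0; -1 -40 35 -20 0; -1 -40 40 -20 0; -1 -40 40 -20 0; -1 -40 40 -10 0; -1 -40 40 0 0; -1 -40 30 0 0; -1 -30 10 0 0; -1 0 0 0 0'
python3 - <<'E'
from h import *
s=state();print(s['position'],s['ee_rot'],s['qpos'])
c=get_calibration("wrist");np.save("c1.npy",c,allow_pickle=True)
cv2.imwrite("pics/w1.png",grab_frame("wrist")[:,:,::-1])
print(get_calibration("wrist")["eye"]-c["eye"])
E
```

```text
time: 1.35
position: [0.3901, 0.1853, 0.3829]
ee_rot: [-3.141, 0.002, 1.564]
wrist_force: [-0.1, 1.0, 0.3]
finger_gap: 0.0852
[0.3901217  0.18533875 0.3828596 ] [-3.14060313e+00  1.73620701e-03  1.56422945e+00] [ 2.88962420e-01 -1.05403080e-01  2.30885283e-01  1.90853698e+00
 -1.37274263e-03  2.95531150e-01]
[-0.00077755  0.0013775   0.00023769]
```

View pics/w1.png

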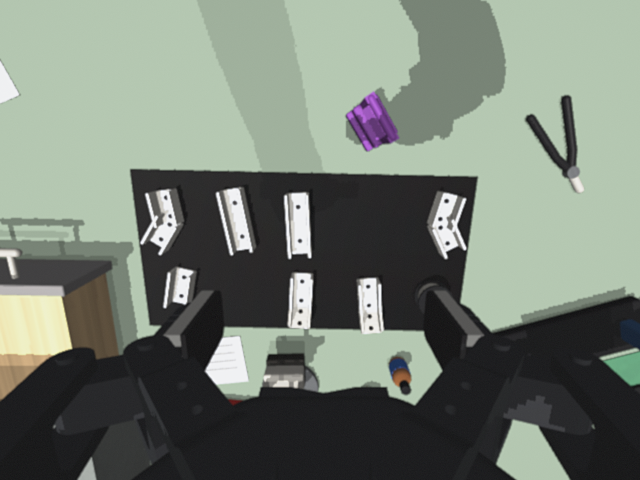

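```bash
python3 -m inch '-1 0 0 0 0; -1 0 0 0 0; -1 0 0 0 0'
cat > meas.py <<'E'
from h import *
import sys
c=get_calibration("wrist");im=grab_frame("wrist")
cv2.imwrite("pics/"+sys.argv[1],im[:,:,::-1])
g=im.min(2);m=((g>110)&(im.max(2).astype(int)-g<30)).astype(np.uint8)
m=cv2.morphologyEx(m,cv2.MORPH_CLOSE,np.ones((5,5)))
cs,_=cv2.findContours(m,cv2.RETR_EXTERNAL,cv2.CHAIN_APPROX_NONE)
for k in cs:
    if cv2.contourArea(k)<250: continue
    P=np.array([onz(c,p[0],.018)[:2] for p in k])*1000
    r=cv2.minAreaRect(P.astype(np.float32));b=cv2.boxPoints(r)
    e=[b[1]-b[0],b[2]-b[1]];e=max(e,key=np.linalg.norm);
    a=np.degrees(np.arctan2(e[1],e[0]));a=(a+90)%180-90
    mo=cv2.moments(k);px=(mo['m10']/mo['m00'],mo['m01']/mo['m00'])
    print(np.round(px).astype(int),"ctr",np.round(r[0],0),"size",np.round(sorted(r[1]),0),"axis deg from x",round(a,1),"cen",onz(c,px,.018).round(3))
E
python3 meas.py w2.png; python3 -c "
import cv2;i=cv2.imread('pics/w2.png')[160:345,120:490];cv2.imwrite('pics/w2c.png',cv2.resize(i,None,fx=2.1,fy=2.1,interpolation=cv2.INTER_CUBIC))"
```

```text
time: 1.7
position: [0.3882, 0.1896, 0.3836]
ee_rot: [3.142, -0.0, 1.573]
wrist_force: [-0.1, -0.2, -1.0]
finger_gap: 0.0851
[529 455] ctr [877. 565.] size [100. 184.] axis deg from x 33.7 cen [0.868 0.571 0.018]
[ 29 289] ctr [ 539. -278.] size [18. 94.] axis deg from x 87.9 cen [ 0.539 -0.277  0.018]
[324 352] ctr [631. 193.] size [236. 403.] axis deg from x 87.4 cen [0.653 0.191 0.018]
[174 286] ctr [538. -48.] size [40. 75.] axis deg from x -15.2 cen [ 0.534 -0.047  0.018]
[294 224] ctr [437. 146.] size [ 37. 102.] axis deg from x 1.5 cen [0.433 0.146 0.018]
[230 220] ctr [430.  51.] size [ 37. 101.] axis deg from x 8.2 cen [0.427 0.05  0.018]
[336 127] ctr [377. 190.] size [ 519. 1014.] axis deg from x -86.9 cen [0.293 0.207 0.018]
```

View pics/w2c.png

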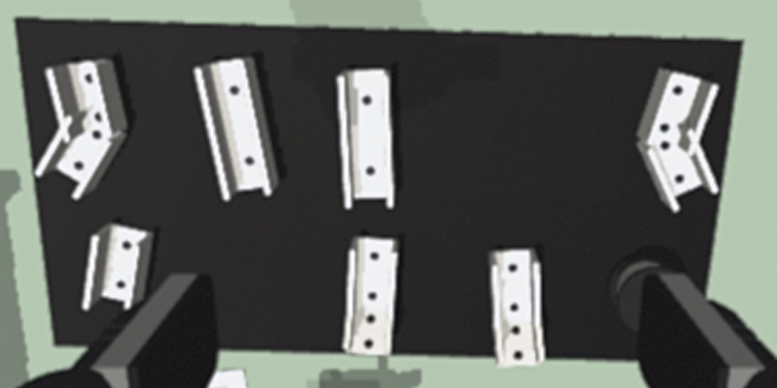

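```bash
sed -i 's/<30)/<15)/' meas.py; python3 meas.py w3.png
python3 - <<'E'
from h import *
c=get_calibration("wrist")
# crop px -> full: /2.1 + (120,160)
f=lambda x,y:(x/2.1+120,y/2.1+160)
# floor-height hole points (z=.003+.004)
for n,pts in dict(kA=[(90,78),(98,117),(97,134),(79,165)],short=[(127,245),(121,284)],u1=[(375,256),(372,296),(371,318),(369,343)],u2=[(513,268),(514,306),(515,329),(518,354)],kB=[(678,90),(665,128),(664,146),(680,178)],s1=[(235,90),(250,160)]).items():
    print(n,[tuple((onz(c,f(*p),.007)[:2]*1000).round(0)) for p in pts])
E
```

```text
[285 381] ctr [706. 127.] size [36. 97.] axis deg from x 84.4 cen [0.709 0.124 0.018]
[226 362] ctr [671.  18.] size [ 65. 105.] axis deg from x 6.4 cen [0.673 0.025 0.018]
[572 306] ctr [570. 584.] size [ 15. 163.] axis deg from x -72.8 cen [0.567 0.591 0.018]
[ 29 288] ctr [ 539. -278.] size [17. 94.] axis deg from x 88.6 cen [ 0.539 -0.278  0.018]
[366 307] ctr [569. 260.] size [40. 98.] axis deg from x 3.2 cen [0.569 0.259 0.018]
[298 312] ctr [597. 154.] size [ 60. 170.] axis deg from x -1.7 cen [0.578 0.149 0.018]
[174 286] ctr [538. -47.] size [41. 75.] axis deg from x -14.4 cen [ 0.534 -0.047  0.018]
[ 77 264] ctr [ 535. -216.] size [198. 225.] axis deg from x -6.0 cen [ 0.497 -0.193  0.018]
[444 225] ctr [437. 372.] size [ 58. 104.] axis deg from x 8.9 cen [0.433 0.371 0.018]
[294 224] ctr [437. 146.] size [ 37. 102.] axis deg from x 1.5 cen [0.433 0.146 0.018]
[158 221] ctr [429. -59.] size [ 57. 105.] axis deg from x -15.9 cen [ 0.428 -0.059  0.018]
[230 220] ctr [430.  51.] size [ 37. 101.] axis deg from x 8.2 cen [0.427 0.05  0.018]
[ 5 85] ctr [ 239. -238.] size [21. 47
[... 265 characters left out ...]
(np.float64(459.0), np.float64(-69.0))]
short [(np.float64(522.0), np.float64(-40.0)), (np.float64(555.0), np.float64(-48.0))]
u1 [(np.float64(531.0), np.float64(150.0)), (np.float64(565.0), np.float64(147.0)), (np.float64(584.0), np.float64(146.0)), (np.float64(605.0), np.float64(144.0))]
u2 [(np.float64(541.0), np.float64(257.0)), (np.float64(573.0), np.float64(259.0)), (np.float64(593.0), np.float64(260.0)), (np.float64(615.0), np.float64(263.0))]
kB [(np.float64(402.0), np.float64(371.0)), (np.float64(430.0), np.float64(364.0)), (np.float64(443.0), np.float64(365.0)), (np.float64(468.0), np.float64(379.0))]
s1 [(np.float64(403.0), np.float64(51.0)), (np.float64(455.0), np.float64(59.0))]
```

Run:
```python
from h import *
cv2.imwrite("pics/scene1.png",grab_frame("scene")[:,:,::-1])
im=cv2.imread("pics/scene0.png")[90:290,50:310];cv2.imwrite("pics/dr.png",cv2.resize(im,None,fx=3,fy=3,interpolation=cv2.INTER_CUBIC))
im=cv2.imread("pics/side0.png")[180:300,330:450];cv2.imwrite("pics/st2.png",cv2.resize(im,None,fx=4.5,fy=4.5,interpolation=cv2.INTER_CUBIC))
im=cv2.imread("pics/scene0.png")[250:380,210:340];cv2.imwrite("pics/st1.png",cv2.resize(im,None,fx=4.5,fy=4.5,interpolation=cv2.INTER_CUBIC))
```

```text
(no output)
```

View pics/dr.png

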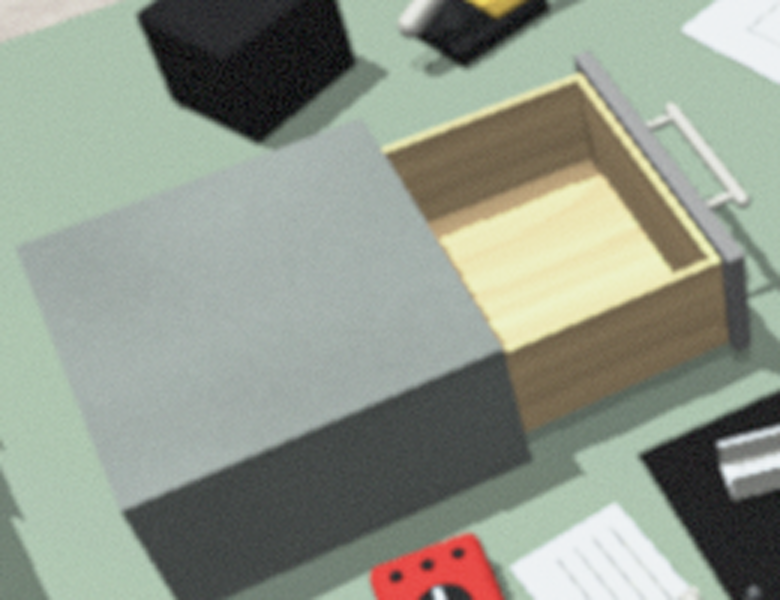

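View pics/st1.png

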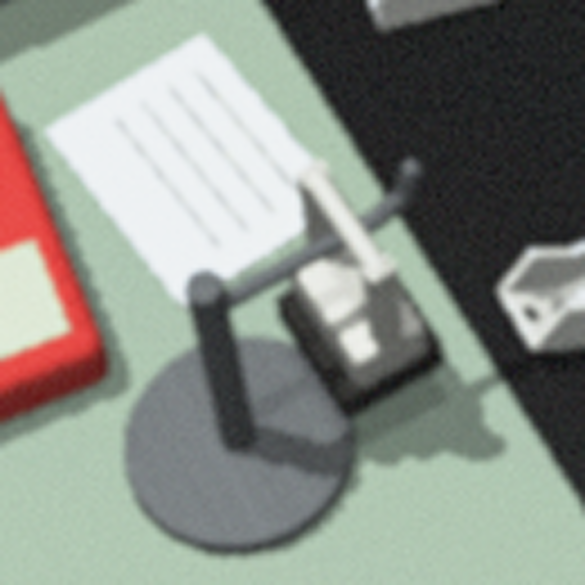

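View pics/st2.png

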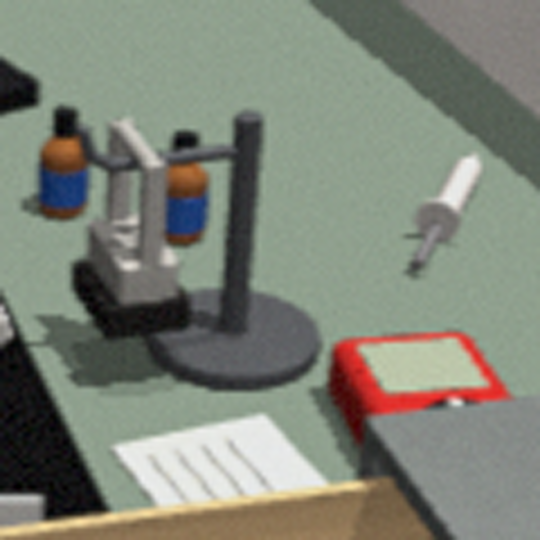

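Run:
```python
from h import *
c=get_calibration("scene");d=get_calibration("side")
D=lambda x,y:(x/3+50,y/3+90)
S=lambda x,y:(x/4.5+210,y/4.5+250)
T=lambda x,y:(x/4.5+330,y/4.5+180)
p=lambda n,uv,z:print(n,onz(c,uv,z).round(3))
p("panel outer top R(-y)",D(588,53),.113);p("panel outer top L",D(743,250),.113)
p("inner panel top",D(580,75),.108);p("inner panel top",D(718,262),.108)
p("cab front top -y",D(362,120),.13);p("cab front top +y",D(502,350),.13);p("cab back +y",D(125,510),.13)
p("handle -y",D(672,107),.092);p("handle +y",D(743,200),.092)
for n,a in [("c1",(205,35)),("c2",(47,130)),("c3 bottom",(180,303)),("side",(320,170))]: p(n,S(*a),.002)
print("tip",tri(c,S(412,165),d,T(84,132)))
print("posttop",tri(c,S(207,288),d,T(247,122)))
print("bar end near(-y)",tri(c,S(315,172),d,T(155,160)))
print("bar end far(+y)",tri(c,S(383,262),d,T(122,125)))
p("base",S(240,440),.01)
```

```text
panel outer top R(-y) [ 0.484 -0.41   0.113]
panel outer top L [ 0.487 -0.153  0.113]
inner panel top [ 0.499 -0.395  0.108]
inner panel top [ 0.506 -0.157  0.108]
cab front top -y [ 0.673 -0.413  0.13 ]
cab front top +y [ 0.68  -0.146  0.13 ]
cab back +y [ 0.94  -0.153  0.13 ]
handle -y [ 0.447 -0.338  0.092]
handle +y [ 0.452 -0.217  0.092]
c1 [ 0.644 -0.078  0.002]
c2 [ 0.732 -0.069  0.002]
c3 bottom [0.721 0.047 0.002]
side [0.633 0.019 0.002]
tip (array([0.63642606, 0.12104508, 0.14729057]), np.float64(0.001942870403388389))
posttop (array([0.73004596, 0.12385775, 0.14114135]), np.float64(0.00089106966528801))
bar end near(-y) (array([0.66852008, 0.09788789, 0.13791413]), np.float64(0.0017156983696915808))
bar end far(+y) (array([0.66609984, 0.14727064, 0.13622659]), np.float64(0.003006863257861298))
base [0.731 0.125 0.01 ]
```

```bash
python3 -m inch '-1 -30 6 30 0; -1 -40 7 40 0; -1 -40 7 45 7; -1 -40 7 45 7.7; -1 0 0 0 0; -1 0 0 0 0; -1 0 0 0 0' 40
python3 - <<'E'
from h import *
s=state();print(s['position'],np.degrees(s['ee_rot']))
E
```

```text
time: 2.55
position: [0.4096, 0.0578, 0.2466]
ee_rot: [3.138, -0.002, 1.316]
wrist_force: [0.4, 0.4, 0.7]
finger_gap: 0.0857
[0.4095781  0.05775721 0.24656327] [ 1.79766843e+02 -8.85891129e-02  7.53891391e+01]
```

```bash
cat > to.py <<'E'
from h import *
import sys
x,y,z=[float(v) for v in sys.argv[1:4]]
s=state();M=R.from_euler('xyz',s['ee_rot']).as_matrix()
yaw=np.degrees(s['ee_rot'][2])
d=M.T@(np.array([x,y,z])-s['position']*1000)
print("pos",(s['position']*1000).round(0),"yaw",yaw.round(1),"gap",round(s['finger_gap']*1000,1),"t",round(s['time'],1),"F",np.round(s['wrist_force'],1),"shift",d.round(0), "turn",round(yaw-float(sys.argv[4]),1) if len(sys.argv)>4 else "", "q6",round(s['qpos'][5],2))
E
python3 to.py 429 -52 70 75.3
```

```text
pos [410.  58. 247.] yaw 75.4 gap 85.7 t 2.5 F [0.4 0.4 0.7] shift [-102.   46.  177.] turn 0.1 q6 0.23
```

```bash
python3 -m inch '-1 -26 12 40 0; -1 -26 12 40 0; -1 -26 12 38 0; -1 -24 10 35 0; -1 0 0 24 0; -1 0 0 0 0; -1 0 0 0 0; -1 0 0 0 0' 40; python3 to.py 429 -52 20 75.3; python3 -c "
from h import *
cv2.imwrite('pics/a1.png',cv2.resize(grab_frame('scene')[150:400,200:520,::-1],None,fx=2.3,fy=2.3))"
```

```text
time: 3.35
position: [0.4297, -0.0531, 0.0705]
ee_rot: [3.136, -0.0, 1.316]
wrist_force: [-1.2, 0.3, 0.6]
finger_gap: 0.0856
pos [430. -53.  71.] yaw 75.4 gap 85.6 t 3.4 F [-1.2  0.3  0.6] shift [ 1. -1. 51.] turn 0.1 q6 -0.02
```

View pics/a1.png

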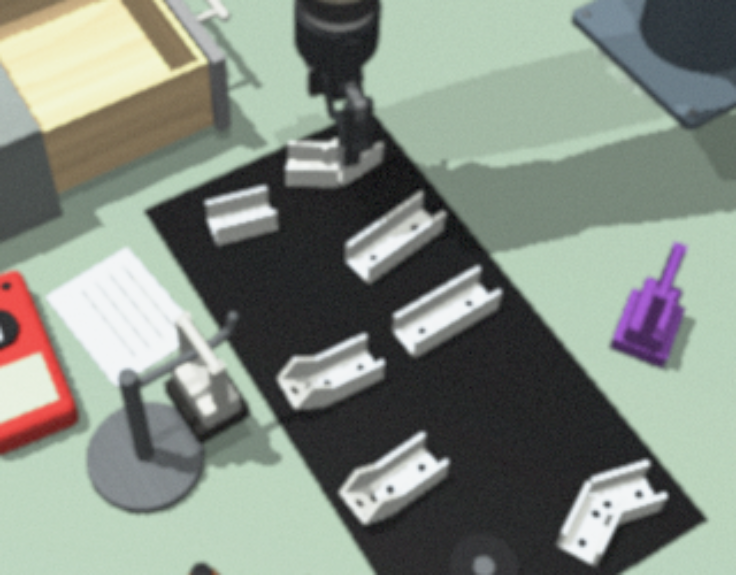

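The gripper hovers over the near kinked bracket at crop (345,150). I'll descend and grip it.

```bash
python3 -m inch '-1 0 0 30 0; -1 0 0 20 0; -1 0 0 0 0; 0.2 0 0 0 0; 1 0 0 0 0; 1 0 0 0 0; 1 0 0 0 0; 1 0 0 0 0; 1 0 0 0 0; 1 0 0 -30 0; 1 0 0 -40 0; 1 0 0 -40 0' 40;python3 -m inch '1 0 0 -40 -7; 1 0 0 0 -7; 1 0 0 0 0; 1 0 0 0 0'; python3 to.py 585 -345 170 90
```

```text
time: 4.6
position: [0.4261, -0.0532, 0.1278]
ee_rot: [-3.14, 0.0, 1.314]
wrist_force: [0.9, 0.2, 0.2]
finger_gap: 0.0381
time: 5.0
position: [0.4264, -0.0532, 0.1664]
ee_rot: [-3.14, -0.0, 1.556]
wrist_force: [0.3, 0.0, -1.2]
finger_gap: 0.0378
pos [426. -53. 166.] yaw 89.1 gap 37.8 t 5.0 F [ 0.3  0.  -1.2] shift [-289.  163.   -4.] turn -0.9 q6 -0.27
```

```bash
python3 -m inch '1 -30 14 -2 0; 1 -40 22 -2 0; 1 -40 23 0 0; 1 -40 23 0 0; 1 -40 23 0 0; 1 -40 23 0 0; 1 -34 22 0 0; 1 -20 12 0 0; 1 0 0 0 0; 1 0 0 0 0; 1 0 0 0 0'; python3 to.py 585 -340 72 90;python3 -c "
from h import *
cv2.imwrite('pics/a2.png',cv2.resize(grab_frame('scene')[50:350,50:450,::-1],None,fx=2,fy=2))"
```

```text
time: 6.1
position: [0.5847, -0.3382, 0.1701]
ee_rot: [-3.139, -0.002, 1.558]
wrist_force: [-0.4, 0.1, -1.0]
finger_gap: 0.0377
pos [ 585. -338.  170.] yaw 89.3 gap 37.7 t 6.1 F [-0.4  0.1 -1. ] shift [-2.  1. 98.] turn -0.7 q6 -0.61
```

View pics/a2.png

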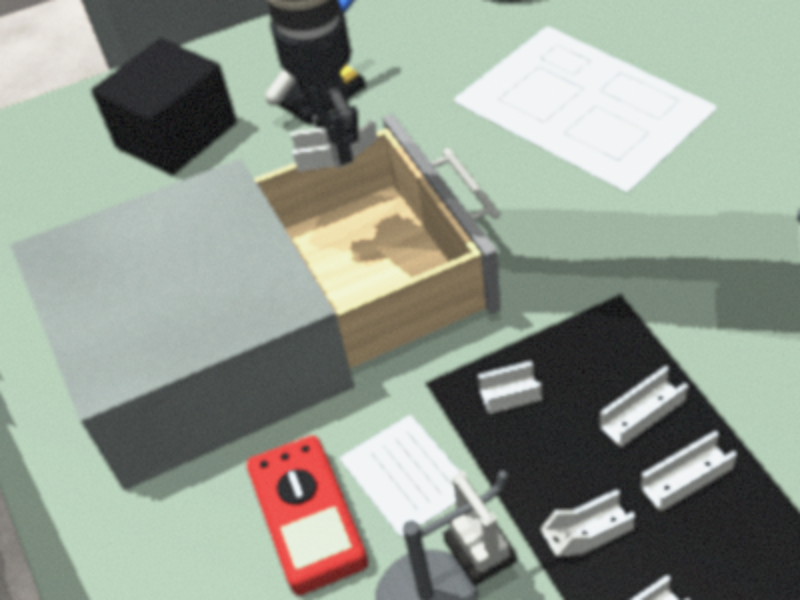

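Kinked bracket is held over the drawer's -y side at (325,150). I'll lower and release it.

```bash
python3 -m inch '1 0 0 35 0; 1 0 0 35 0; 1 0 0 28 0; 1 0 0 0 0; -0.25 0 0 0 0; -0.25 0 0 0 0; -0.25 0 0 0 0; -0.25 0 0 -40 0; -0.25 0 0 -40 0; -1 15 -10 -30 0; -1 30 -20 0 0; -1 0 0 0 0';python3 to.py 538 -44 160 76.4;python3 -c "
from h import *
cv2.imwrite('pics/a3.png',cv2.resize(grab_frame('scene')[50:350,50:450,::-1],None,fx=2,fy=2))"
```

```text
time: 7.35
position: [0.5545, -0.291, 0.1859]
ee_rot: [3.141, -0.001, 1.56]
wrist_force: [-0.1, 0.2, -0.6]
finger_gap: 0.0857
pos [ 554. -291.  186.] yaw 89.4 gap 85.7 t 7.3 F [-0.1  0.2 -0.6] shift [247. -19.  26.] turn 13.0 q6 -0.58
```

View pics/a3.png

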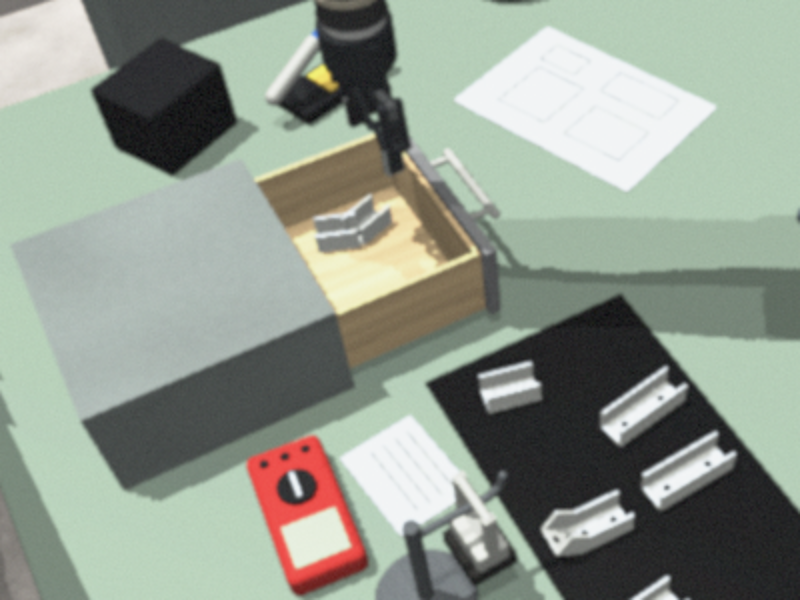

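Kinked bracket is in the drawer at (355,225) and the rest have not moved. The short one is next.

```bash
python3 -m inch '-1 40 -3 0 0; -1 45 -4 0 0; -1 45 -4 0 0; -1 45 -4 0 0; -1 45 -4 0 0; -1 27 0 20 6.5; -1 0 0 40 6.5; -1 0 0 30 0; -1 0 0 0 0; -1 0 0 0 0; -1 0 0 0 0';python3 to.py 538 -44 20 76.4
```

```text
time: 8.5
position: [0.5422, -0.0476, 0.096]
ee_rot: [3.137, -0.0, 1.331]
wrist_force: [-0.5, -0.2, 0.5]
finger_gap: 0.0853
pos [542. -48.  96.] yaw 76.3 gap 85.3 t 8.5 F [-0.5 -0.2  0.5] shift [ 3. -5. 76.] turn -0.1 q6 0.03
```

```bash
python3 -m inch '-1 3 -5 30 0; -1 0 0 30 0; -1 0 0 16 0; -1 0 0 0 0; 0.2 0 0 0 0; 1 0 0 0 0; 1 0 0 0 0; 1 0 0 0 0; 1 0 0 0 0; 1 0 0 -30 0; 1 0 0 -40 0; 1 0 0 -40 0' 40;python3 -m inch '1 0 0 -35 -6.5; 1 0 0 -5 -6.5; 1 0 0 0 0; 1 0 0 0 0'; python3 to.py 560 -210 170 90
```

```text
time: 9.7
position: [0.5347, -0.0424, 0.1272]
ee_rot: [-3.139, 0.0, 1.331]
wrist_force: [1.4, -0.1, 0.1]
finger_gap: 0.0332
time: 10.1
position: [0.5353, -0.0425, 0.1662]
ee_rot: [-3.14, -0.0, 1.556]
wrist_force: [0.1, 0.2, -0.5]
finger_gap: 0.0336
pos [535. -42. 166.] yaw 89.2 gap 33.6 t 10.1 F [ 0.1  0.2 -0.5] shift [-167.   27.   -4.] turn -0.8 q6 -0.19
```

```bash
python3 -m inch '1 -35 4 -4 0; 1 -45 4 0 0; 1 -45 4 0 0; 1 -35 4 0 0; 1 -15 1 0 0; 1 0 0 0 0; 1 0 0 0 0; 1 0 0 0 0'; python3 to.py 552 -218 74 90
```

```text
time: 10.9
position: [0.5505, -0.216, 0.1707]
ee_rot: [-3.141, -0.001, 1.56]
wrist_force: [-0.1, -1.1, 0.4]
finger_gap: 0.0334
pos [ 551. -216.  171.] yaw 89.4 gap 33.4 t 10.9 F [-0.1 -1.1  0.4] shift [-2.  2. 97.] turn -0.6 q6 -0.48
```

```bash
python3 -m inch '1 0 0 35 0; 1 0 0 35 0; 1 0 0 27 0; 1 0 0 0 0; -0.1 0 0 0 0; -0.1 0 0 0 0; -0.1 0 0 0 0; -0.1 0 0 -40 0; -0.1 0 0 -40 0; -1 0 0 -30 0; -1 0 0 0 0; -1 0 0 0 0';python3 to.py 548 149 180 85;python3 -c "
from h import *
cv2.imwrite('pics/a4.png',cv2.resize(grab_frame('scene')[100:440,150:550,::-1],None,fx=1.75,fy=1.75))"
```

```text
time: 12.1
position: [0.5518, -0.2176, 0.1863]
ee_rot: [3.138, 0.001, 1.559]
wrist_force: [-0.5, 0.2, -0.1]
finger_gap: 0.0852
pos [ 552. -218.  186.] yaw 89.3 gap 85.2 t 12.1 F [-0.5  0.2 -0.1] shift [367.  -8.   6.] turn 4.3 q6 -0.48
```

View pics/a4.png

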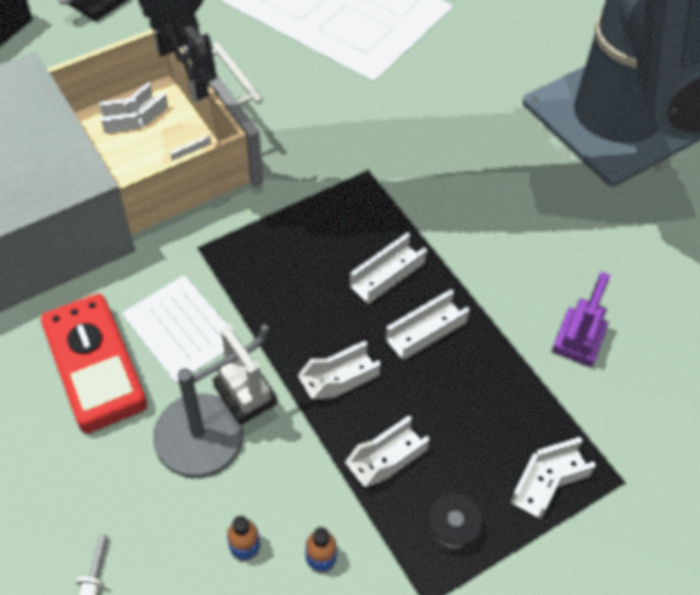

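Short bracket is in the drawer at (190,145). Next is the upturned one nearest the stamp, at (340,370).

```bash
python3 -m inch '-1 35 -1 0 0; -1 46 -1 0 0; -1 46 -1 0 0; -1 46 -1 0 0; -1 46 -1 0 0; -1 46 -1 0 0; -1 46 -1 0 0; -1 40 -1 0 4.3; -1 16 0 30 0; -1 0 0 40 0; -1 0 0 0 0; -1 0 0 0 0';python3 to.py 546 149 20 85
```

```text
time: 13.35
position: [0.5462, 0.1489, 0.1119]
ee_rot: [-3.136, 0.001, 1.483]
wrist_force: [0.4, 0.6, 1.2]
finger_gap: 0.0852
pos [546. 149. 112.] yaw 85.0 gap 85.2 t 13.3 F [0.4 0.6 1.2] shift [ 0.  0. 92.] turn -0.0 q6 0.24
```

```bash
python3 -m inch '-1 0 0 35 0; -1 0 0 35 0; -1 0 0 22 0; -1 0 0 0 0; 0.2 0 0 0 0; 1 0 0 0 0; 1 0 0 0 0; 1 0 0 0 0; 1 0 0 0 0; 1 0 0 -25 0; 1 0 -10 -40 0; 1 0 -10 -40 0' 40;python3 -m inch '1 0 0 -40 0; 1 0 0 -5 -4; 1 0 0 0 0; 1 0 0 0 0'; python3 to.py 580 -240 175 90;python3 -c "
from h import *
cv2.imwrite('pics/a5.png',cv2.resize(grab_frame('scene')[100:440,150:550,::-1],None,fx=1.75,fy=1.75))"
```

```text
time: 14.55
position: [0.5272, 0.1507, 0.127]
ee_rot: [-3.138, 0.001, 1.483]
wrist_force: [1.5, 0.5, -0.5]
finger_gap: 0.0329
time: 14.95
position: [0.528, 0.1508, 0.1713]
ee_rot: [-3.14, 0.0, 1.552]
wrist_force: [0.1, 0.3, -2.1]
finger_gap: 0.0329
pos [528. 151. 171.] yaw 88.9 gap 32.9 t 14.9 F [ 0.1  0.3 -2.1] shift [-390.   59.   -4.] turn -1.1 q6 0.18
```

View pics/a5.png

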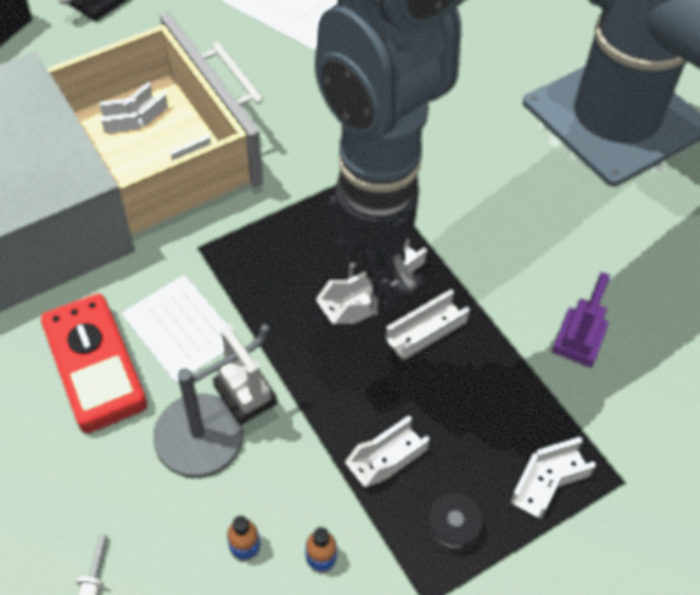

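u1 is held, with (350,295) showing its end. The free drawer strip is y -235 to -320, so I'll put it at -256.

```bash
python3 -m inch '1 -35 4 -4 -1; 1 -46 5 0 0; 1 -46 6 0 0; 1 -46 6 0 0; 1 -46 6 0 0; 1 -46 6 0 0; 1 -46 6 0 0; 1 -46 6 0 0; 1 -36 4 0 0; 1 -10 2 0 0; 1 0 0 0 0; 1 0 0 0 0'; python3 to.py 580 -256 74 89
```

```text
time: 16.2
position: [0.5782, -0.2509, 0.1748]
ee_rot: [-3.139, -0.002, 1.571]
wrist_force: [0.3, 0.4, -1.3]
finger_gap: 0.0333
pos [ 578. -251.  175.] yaw 90.0 gap 33.3 t 16.2 F [ 0.3  0.4 -1.3] shift [ -5.   2. 101.] turn 1.0 q6 -0.52
```

```bash
python3 -m inch '1 -5 2 35 0; 1 0 0 35 0; 1 0 0 31 0; 1 0 0 0 0; -0.1 0 0 0 0; -0.1 0 0 0 0; -0.1 0 0 0 0; -0.1 0 0 -40 0; -0.1 0 0 -40 0; -1 0 0 -30 0; -1 0 0 0 0; -1 0 0 0 0';python3 to.py 555 258 180 94;python3 -c "
from h import *
cv2.imwrite('pics/a6.png',cv2.resize(grab_frame('scene')[100:440,150:550,::-1],None,fx=1.75,fy=1.75))"
```

```text
time: 17.4
position: [0.5823, -0.258, 0.1887]
ee_rot: [3.136, 0.003, 1.57]
wrist_force: [0.6, -0.3, 0.3]
finger_gap: 0.0853
pos [ 582. -258.  189.] yaw 90.0 gap 85.3 t 17.4 F [ 0.6 -0.3  0.3] shift [516. -28.   7.] turn -4.0 q6 -0.52
```

View pics/a6.png

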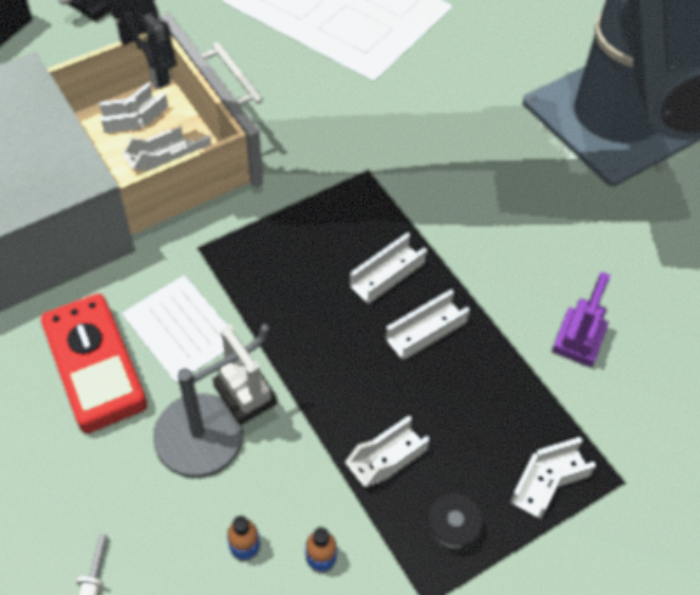

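u1 lies in the drawer at (155,150). Now the second upturned one at (388,450).

```bash
python3 -m inch '-1 30 -10 0 0; -1 46 -10 0 0; -1 46 -10 0 0; -1 46 0 0 0; -1 46 0 0 0; -1 46 0 0 0; -1 46 0 0 0; -1 46 0 0 0; -1 46 0 0 0; -1 46 0 0 0; -1 46 0 0 0; -1 20 0 0 -4';python3 -m inch '-1 6 0 40 0; -1 0 2 30 0; -1 0 0 0 0; -1 0 0 0 0';python3 to.py 555 258 20 94
```

```text
time: 18.65
position: [0.5493, 0.2565, 0.1831]
ee_rot: [-3.138, -0.001, 1.646]
wrist_force: [-0.2, -0.5, -0.2]
finger_gap: 0.0853
time: 19.05
position: [0.5511, 0.2584, 0.1135]
ee_rot: [-3.137, 0.001, 1.64]
wrist_force: [0.8, 0.0, 0.1]
finger_gap: 0.085
pos [551. 258. 114.] yaw 94.0 gap 85.0 t 19.1 F [0.8 0.  0.1] shift [-1.  4. 93.] turn -0.0 q6 0.26
```

```bash
python3 -m inch '-1 0 4 35 0; -1 0 0 35 0; -1 0 0 23 0; -1 0 0 0 0; 0.2 0 0 0 0; 1 0 0 0 0; 1 0 0 0 0; 1 0 0 0 0; 1 0 0 0 0; 1 0 0 -25 0; 1 0 -10 -40 0; 1 0 -10 -40 0' 40;python3 -m inch '1 0 0 -40 4; 1 0 0 -10 0; 1 0 0 0 0; 1 0 0 0 0'; python3 to.py 575 -299 178 89;python3 -c "
from h import *
cv2.imwrite('pics/a7.png',cv2.resize(grab_frame('scene')[100:440,150:550,::-1],None,fx=1.75,fy=1.75))"
```

```text
time: 20.25
position: [0.5353, 0.2574, 0.1269]
ee_rot: [-3.138, 0.001, 1.64]
wrist_force: [1.3, -0.3, -0.5]
finger_gap: 0.033
time: 20.65
position: [0.536, 0.2576, 0.1754]
ee_rot: [-3.139, 0.001, 1.571]
wrist_force: [-0.3, -0.2, -2.6]
finger_gap: 0.0332
pos [536. 258. 175.] yaw 90.0 gap 33.2 t 20.6 F [-0.3 -0.2 -2.6] shift [-557.   39.   -2.] turn 1.0 q6 0.34
```

View pics/a7.png

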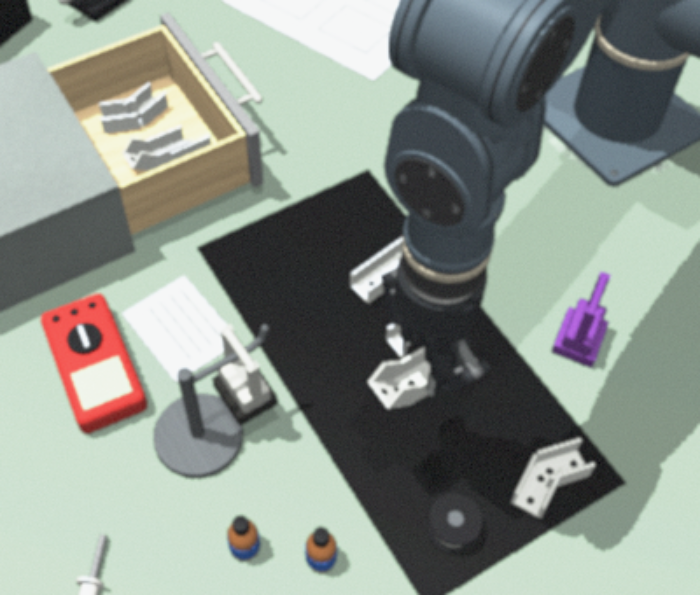

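```bash
python3 -m inch '1 -30 0 -4 0; 1 -46 0 0 0; 1 -46 0 0 0; 1 -46 0 0 0; 1 -46 0 0 0; 1 -46 5 0 0; 1 -46 7 0 0; 1 -46 7 0 0; 1 -46 7 0 0; 1 -46 7 0 0; 1 -46 5 0 0; 1 -40 1 0 1';python3 -m inch '1 -22 0 0 0; 1 -5 0 0 0; 1 0 0 0 0; 1 0 0 0 0'; python3 to.py 575 -299 74 89
```

```text
time: 21.9
position: [0.5743, -0.274, 0.1773]
ee_rot: [-3.137, -0.003, 1.552]
wrist_force: [0.9, 0.5, -1.2]
finger_gap: 0.0332
time: 22.3
position: [0.5746, -0.2976, 0.1797]
ee_rot: [-3.139, -0.002, 1.554]
wrist_force: [-0.3, 0.2, -1.1]
finger_gap: 0.0331
pos [ 575. -298.  180.] yaw 89.0 gap 33.1 t 22.3 F [-0.3  0.2 -1.1] shift [ -2.   1. 106.] turn 0.0 q6 -0.57
```

```bash
python3 -m inch '1 -1 1 40 0; 1 0 0 35 0; 1 0 0 31 0; 1 0 0 0 0; -0.1 0 0 0 0; -0.1 0 0 0 0; -0.1 0 0 0 0; -0.1 0 0 -40 0; -0.1 0 0 -40 0; -1 0 0 -30 0; -1 0 0 0 0; -1 0 0 0 0';python3 to.py 436 365 180 97;python3 -c "
from h import *
cv2.imwrite('pics/a8.png',cv2.resize(grab_frame('scene')[100:440,150:550,::-1],None,fx=1.75,fy=1.75))"
```

```text
time: 23.5
position: [0.5774, -0.3011, 0.1888]
ee_rot: [3.136, 0.003, 1.553]
wrist_force: [0.4, 0.2, -1.4]
finger_gap: 0.085
pos [ 577. -301.  189.] yaw 89.0 gap 85.0 t 23.5 F [ 0.4  0.2 -1.4] shift [ 664. -153.    6.] turn -8.0 q6 -0.57
```

View pics/a8.png

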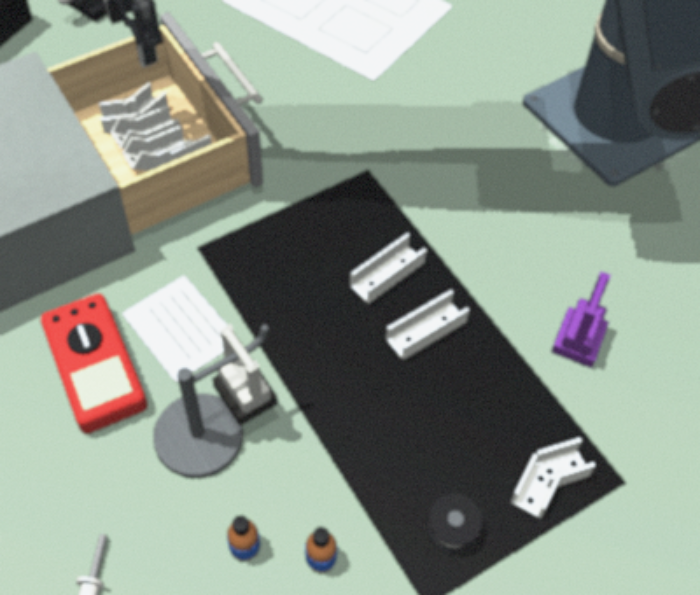

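The drawer now holds four. The last kinked bracket, at (550,475), hasn't moved.

```bash
python3 -m inch '-1 30 -10 0 0; -1 45 -14 0 0; -1 45 -14 0 0; -1 46 -10 0 0; -1 46 -10 0 0; -1 46 -10 0 0; -1 46 -10 0 0; -1 46 -10 0 0; -1 46 -10 0 0; -1 46 -10 0 0; -1 46 -10 0 0; -1 46 -10 0 0';python3 -m inch '-1 46 -10 0 0; -1 46 -10 0 0; -1 36 -5 0 0; -1 8 0 0 -8; -1 0 0 40 0; -1 0 0 30 0; -1 0 0 0 0; -1 0 0 0 0';python3 to.py 436 365 20 97
```

```text
time: 24.75
position: [0.4559, 0.2375, 0.1836]
ee_rot: [-3.139, 0.001, 1.553]
wrist_force: [0.2, -0.5, -0.0]
finger_gap: 0.0854
time: 25.55
position: [0.4337, 0.3716, 0.1137]
ee_rot: [-3.138, 0.002, 1.693]
wrist_force: [0.0, 0.2, 0.2]
finger_gap: 0.0851
pos [434. 372. 114.] yaw 97.0 gap 85.1 t 25.6 F [0.  0.2 0.2] shift [-7.  2. 94.] turn -0.0 q6 0.47
```

```bash
python3 -m inch '-1 -6 2 35 0; -1 0 0 35 0; -1 0 0 23 0; -1 0 0 0 0; 0.2 0 0 0 0; 1 0 0 0 0; 1 0 0 0 0; 1 0 0 0 0; 1 0 0 0 0; 1 0 0 -25 0; 1 0 0 -40 0; 1 0 0 -40 0' 40;python3 -m inch '1 0 0 -40 8; 1 0 0 -20 0; 1 0 0 0 0; 1 0 0 0 0'; python3 to.py 575 -240 190 89;python3 -c "
from h import *
cv2.imwrite('pics/a9.png',cv2.resize(grab_frame('scene')[100:440,150:550,::-1],None,fx=1.75,fy=1.75))"
```

```text
time: 26.75
position: [0.437, 0.3664, 0.1281]
ee_rot: [-3.14, 0.001, 1.693]
wrist_force: [0.4, 1.2, -0.1]
finger_gap: 0.037
time: 27.15
position: [0.4377, 0.3668, 0.1873]
ee_rot: [3.141, -0.001, 1.553]
wrist_force: [0.1, -0.5, -1.4]
finger_gap: 0.0373
pos [438. 367. 187.] yaw 89.0 gap 37.3 t 27.1 F [ 0.1 -0.5 -1.4] shift [-604.  148.   -3.] turn -0.0 q6 0.6
```

View pics/a9.png

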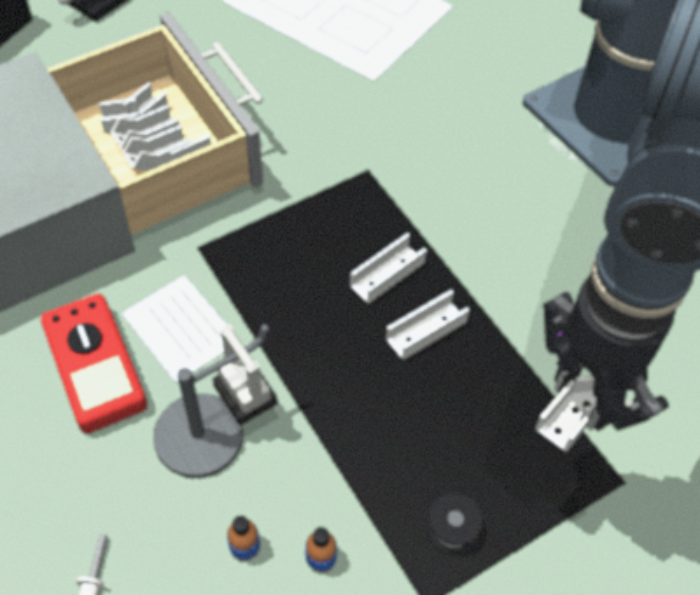

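```bash
python3 -m inch '1 -30 5 -4 0; 1 -46 10 0 0; 1 -46 10 0 0; 1 -46 10 0 0; 1 -46 10 0 0; 1 -46 10 0 0; 1 -46 10 0 0; 1 -46 10 0 0; 1 -46 10 0 0; 1 -46 10 0 0; 1 -46 10 0 0; 1 -46 10 0 0';python3 -m inch '1 -46 10 0 0; 1 -45 10 0 0; 1 -25 5 0 0; 1 -6 0 0 0; 1 0 0 0 0; 1 0 0 0 0';  python3 to.py 570 -285 85 89;python3 -c "
from h import *
cv2.imwrite('pics/a10.png',cv2.resize(grab_frame('scene')[50:350,50:450,::-1],None,fx=2,fy=2))"
```

```text
time: 28.4
position: [0.5418, -0.1726, 0.1881]
ee_rot: [-3.137, -0.002, 1.553]
wrist_force: [1.0, 0.7, -0.0]
finger_gap: 0.0373
time: 29.0
position: [0.5652, -0.2921, 0.1897]
ee_rot: [-3.139, -0.002, 1.554]
wrist_force: [-0.7, 0.4, -0.7]
finger_gap: 0.0367
pos [ 565. -292.  190.] yaw 89.0 gap 36.7 t 29.0 F [-0.7  0.4 -0.7] shift [  7.   5. 105.] turn 0.0 q6 -0.57
```

View pics/a10.png

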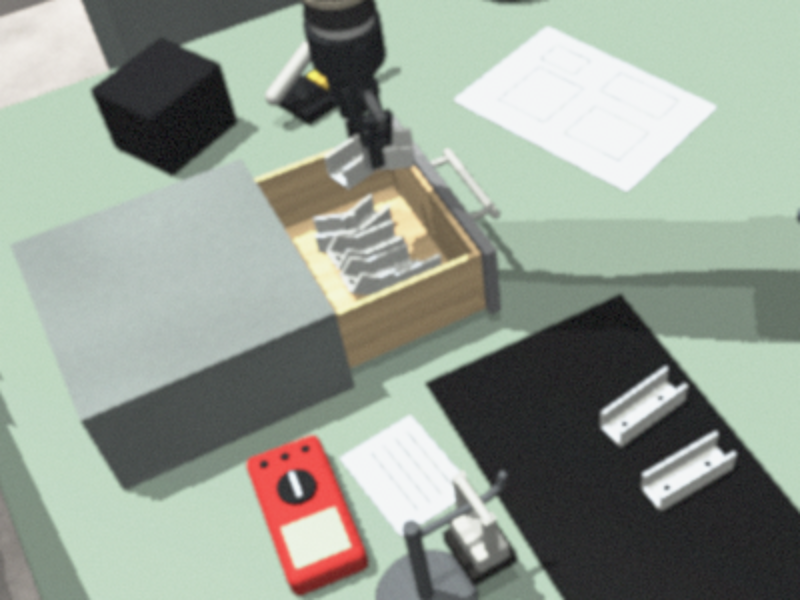

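kB is held over the drawer at (370,160). I'll lower it onto the others.

```bash
python3 -m inch '1 6 5 40 0; 1 0 0 35 0; 1 0 0 28 0; 1 0 0 0 0; 1 0 0 0 0; -0.2 0 0 0 0; -0.2 0 0 0 0; -0.2 0 0 0 0; -0.2 0 0 -40 0; -0.2 0 0 -40 0; -0.2 0 0 -40 0; -0.2 0 0 0 0';python3 to.py 410 -278 170 89;python3 -c "
from h import *
cv2.imwrite('pics/a11.png',cv2.resize(grab_frame('scene')[100:300,100:320,::-1],None,fx=3,fy=3))
cv2.imwrite('pics/a11s.png',cv2.resize(grab_frame('side')[240:460,300:640,::-1],None,fx=2.2,fy=2.2))"
```

```text
time: 30.25
position: [0.5741, -0.2899, 0.2177]
ee_rot: [3.129, 0.008, 1.553]
wrist_force: [0.2, -0.3, 0.5]
finger_gap: 0.0515
pos [ 574. -290.  218.] yaw 89.0 gap 51.5 t 30.2 F [ 0.2 -0.3  0.5] shift [   9. -165.   45.] turn -0.0 q6 -0.55
```

View pics/a11.png

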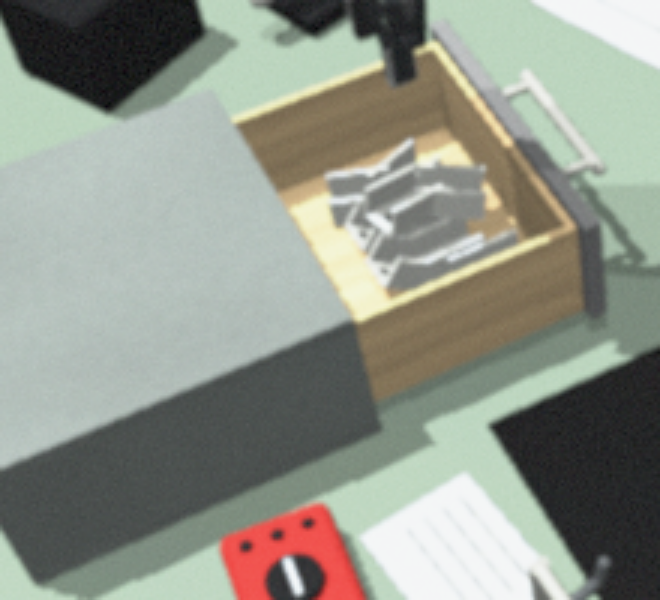

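View pics/a11s.png

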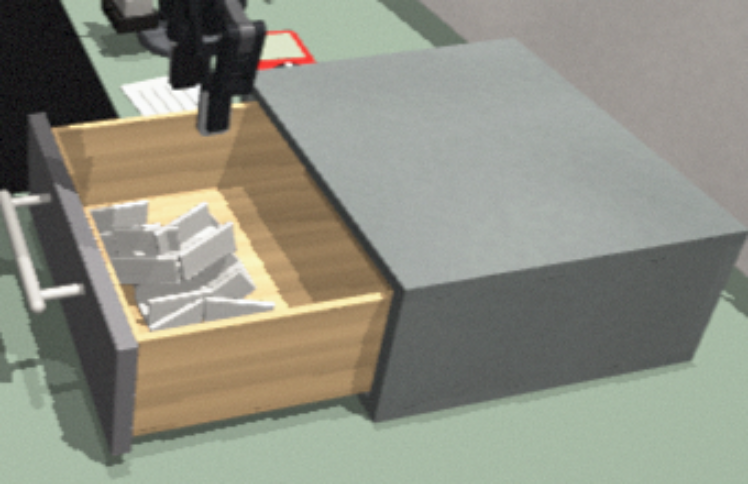

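All five bad brackets are in the drawer, below the rims. Now close the fingers, go in front of the handle and push.

```bash
python3 -m inch '1 2 -30 0 0; 1 2 -45 0 0; 1 3 -45 0 0; 1 2 -40 0 0; 1 0 -12 20 0; 1 0 0 30 0; 1 0 0 40 0; 1 0 0 40 0; 1 0 0 0 0; 1 0 0 0 0; 1 0 0 0 0';python3 to.py 620 -280 86 89
```

```text
time: 31.45
position: [0.4004, -0.2768, 0.0804]
ee_rot: [3.139, 0.002, 1.553]
wrist_force: [-0.3, 0.1, 0.9]
finger_gap: -0.0001
pos [ 400. -277.   80.] yaw 89.0 gap -0.1 t 31.4 F [-0.3  0.1  0.9] shift [  1. 220.  -5.] turn -0.0 q6 -0.73
```

```bash
python3 -m inch '1 0 15 0 0; 1 0 15 0 0; 1 0 15 0 0; 1 0 15 0 0; 1 0 15 0 0; 1 0 15 0 0; 1 0 15 0 0; 1 0 15 0 0; 1 0 15 0 0; 1 0 15 0 0; 1 0 10 0 0; 1 0 10 0 0';python3 to.py 620 -280 86 89; python3 -m inch '1 0 10 0 0; 1 0 5 0 0; 1 0 5 0 0; 1 0 5 0 0; 1 0 5 0 0';python3 to.py 620 -280 86 89;python3 -c "
from h import *
cv2.imwrite('pics/b1.png',cv2.resize(grab_frame('scene')[50:350,50:450,::-1],None,fx=2,fy=2))"
```

```text
time: 32.65
position: [0.5708, -0.2796, 0.0806]
ee_rot: [3.139, 0.002, 1.553]
wrist_force: [-1.1, -1.0, 0.5]
finger_gap: 0.0001
pos [ 571. -280.   81.] yaw 89.0 gap 0.1 t 32.6 F [-1.1 -1.   0.5] shift [ 1. 49. -5.] turn -0.0 q6 -0.54
time: 33.15
position: [0.5993, -0.2793, 0.0783]
ee_rot: [-3.141, 0.0, 1.553]
wrist_force: [-0.9, 0.1, 1.1]
finger_gap: 0.0003
pos [ 599. -279.   78.] yaw 89.0 gap 0.3 t 33.1 F [-0.9  0.1  1.1] shift [-0. 21. -8.] turn -0.0 q6 -0.52
```

View pics/b1.png

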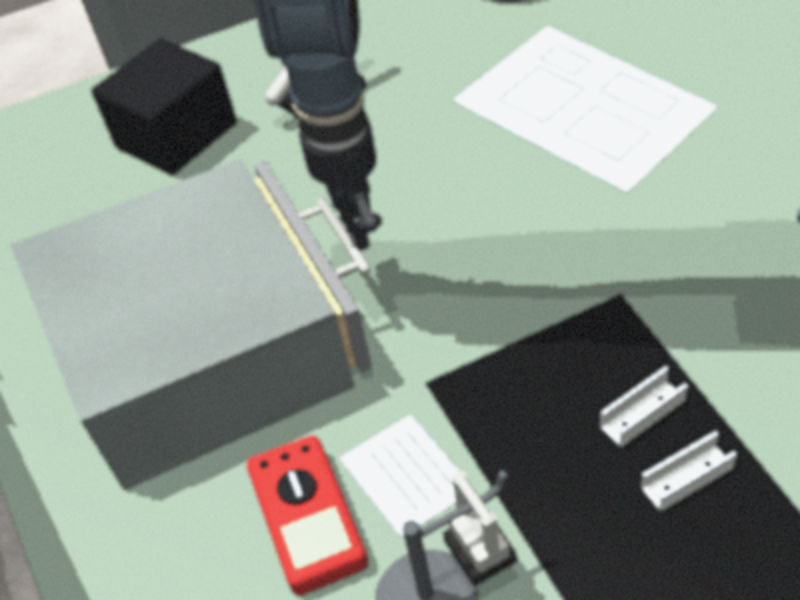

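The drawer is still about 15 mm open (wood strip at (300,250)). I'll keep pushing slowly and watch the force.

```bash
python3 -m inch '1 0 4 0 0; 1 0 4 0 0; 1 0 4 0 0; 1 0 2 0 0; 1 0 0 0 0';python3 to.py 620 -280 86 89; python3 -m inch '1 0 2 0 0; 1 0 2 0 0; 1 0 2 0 0';python3 to.py 620 -280 86 89;python3 -c "
from h import *
cv2.imwrite('pics/b2.png',cv2.resize(grab_frame('scene')[100:300,100:320,::-1],None,fx=3,fy=3))"
```

```text
time: 33.7
position: [0.6102, -0.2794, 0.0781]
ee_rot: [-3.134, -0.0, 1.552]
wrist_force: [-9.1, 1.2, 4.3]
finger_gap: -0.0001
pos [ 610. -279.   78.] yaw 88.9 gap -0.1 t 33.7 F [-9.1  1.2  4.3] shift [-0. 10. -8.] turn -0.1 q6 -0.51
time: 34.0
position: [0.6103, -0.2794, 0.078]
ee_rot: [-3.122, -0.0, 1.551]
wrist_force: [-25.4, 1.6, 13.5]
finger_gap: 0.0
pos [ 610. -279.   78.] yaw 88.9 gap 0.0 t 34.0 F [-25.4   1.6  13.5] shift [-0. 10. -8.] turn -0.1 q6 -0.51
```

View pics/b2.png

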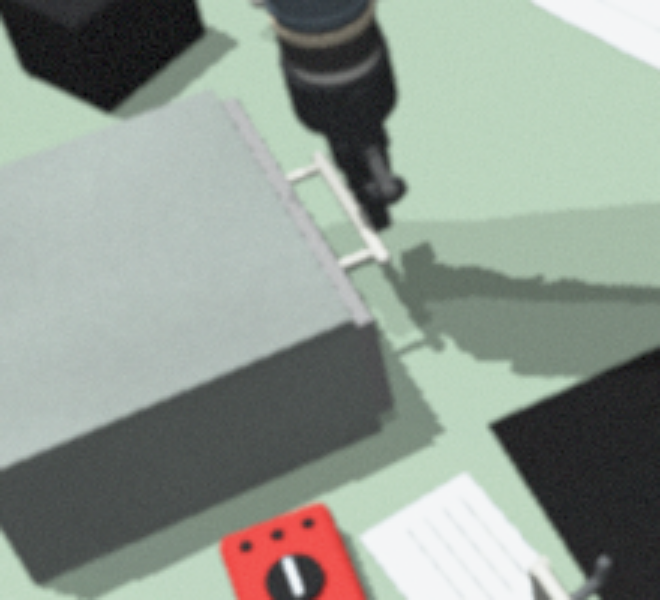

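Shut: hard stop at 25 N, and the panel is flush with the cabinet at (290,210). I'll back off and head for the stamp, looking again from above on the way.

```bash
python3 -m inch '1 0 -15 0 0; 1 0 -30 0 0; 1 0 -30 0 0; 0 0 -20 -30 0; -1 20 0 -45 0; -1 45 0 -20 0; -1 45 0 -20 0; -1 45 0 -20 0; -1 45 0 -20 0; -1 45 0 -20 0; -1 45 0 0 0; -1 45 0 0 0';python3 -m inch '-1 35 0 0 -3; -1 10 0 0 0; -1 0 0 0 0; -1 0 0 0 0';python3 to.py 667 123 220 92;python3 -c "
from h import *
cv2.imwrite('pics/b3.png',grab_frame('wrist')[:,:,::-1]);cv2.imwrite('pics/b3s.png',cv2.resize(grab_frame('side')[180:400,280:560,::-1],None,fx=2.7,fy=2.7));cv2.imwrite('pics/b3c.png',cv2.resize(grab_frame('scene')[100:400,100:400,::-1],None,fx=2,fy=2))"
```

```text
time: 35.25
position: [0.531, 0.0591, 0.2549]
ee_rot: [3.137, -0.001, 1.553]
wrist_force: [0.3, 0.0, -0.4]
finger_gap: 0.0852
time: 35.65
position: [0.5306, 0.1013, 0.2532]
ee_rot: [3.141, 0.001, 1.605]
wrist_force: [0.5, -0.3, -0.2]
finger_gap: 0.0855
pos [531. 101. 253.] yaw 91.9 gap 85.5 t 35.6 F [ 0.5 -0.3 -0.2] shift [ 17. 137.  33.] turn -0.1 q6 0.03
```

View pics/b3.png

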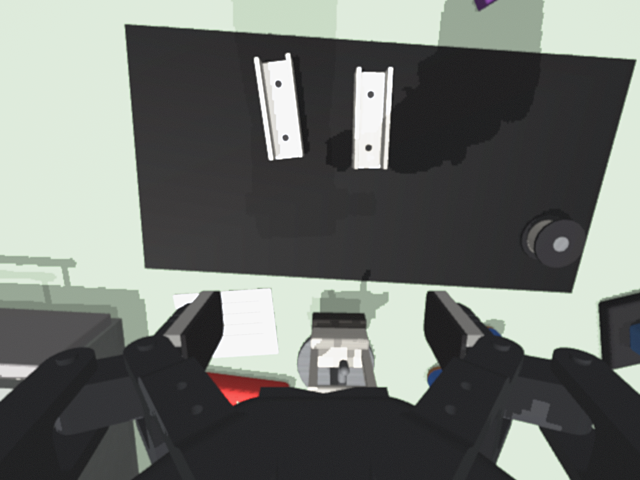

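View pics/b3s.png

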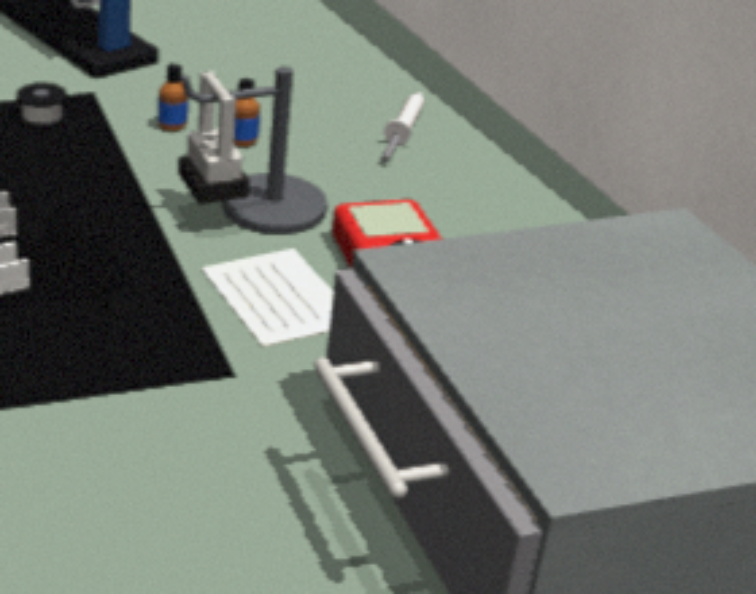

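View pics/b3c.png

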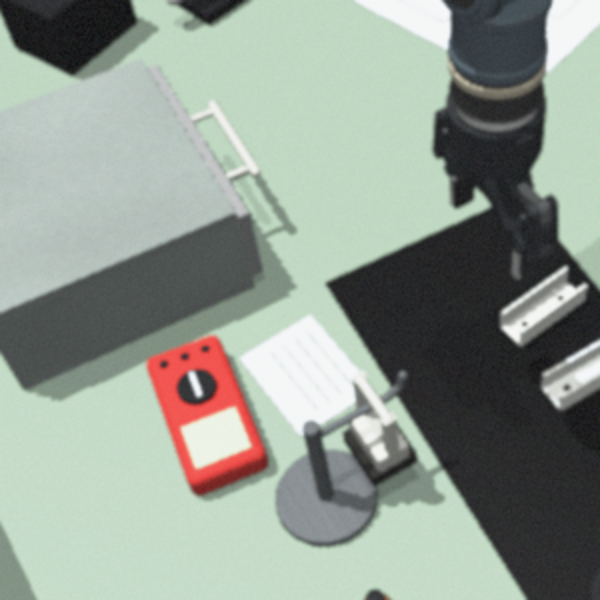

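Run:
```python
from h import *
w=get_calibration("wrist");d=get_calibration("side");c=get_calibration("scene")
S=lambda x,y:(x/2.7+280,y/2.7+180);C=lambda x,y:(x/2+100,y/2+100)
for a in[(205,268),(297,250),(268,343)]:print("card side",onz(d,S(*a),.002).round(3))
for a in[(310,315),(240,357)]:print("card scene",onz(c,C(*a),.002).round(3))
for a in[(271,288),(279,354)]:print("card wrist",onz(w,a,.002).round(3))
print("tip",tri(c,C(404,376),d,S(187,82)),tri(c,C(404,376),w,(366,272)))
print("post",tri(c,C(313,430),d,S(283,74)))
print("barN",tri(c,C(358,380),d,S(226,93)));print("barF",tri(c,C(389,416),d,S(209,76)))
for P in [(.667,.123,.134),(.667,.098,.134),(.667,.148,.134),(.667,.123,.034)]:print(P,C.__name__,((proj(c,P)-100)*2).round(),((proj(d,P)-[280,180])*2.7).round(),proj(w,P).round())
```

```text
card side [0.635 0.038 0.002]
card side [0.724 0.046 0.002]
card side [ 0.65  -0.078  0.002]
card scene [ 0.644 -0.079  0.002]
card scene [ 0.733 -0.07   0.002]
card wrist [0.631 0.04  0.002]
card wrist [0.723 0.05  0.002]
tip (array([0.63725129, 0.12187361, 0.1442142 ]), np.float64(0.003897126203377896)) (array([0.59881716, 0.11985036, 0.09355325]), np.float64(0.06705209000340163))
post (array([0.7302185 , 0.12520802, 0.13972847]), np.float64(0.001389310378350432))
barN (array([0.67010185, 0.10148028, 0.13881391]), np.float64(0.002508184900321153))
barF (array([0.66658291, 0.14606445, 0.13570835]), np.float64(0.0028198729737576194))
(0.667, 0.123, 0.134) <lambda> [374. 398.] [216.  88.] [343. 390.]
(0.667, 0.098, 0.134) <lambda> [361. 378.] [225. 100.] [315. 389.]
(0.667, 0.148, 0.134) <lambda> [388. 419.] [207.  77.] [372. 391.]
(0.667, 0.123, 0.034) <lambda> [381. 451.] [211. 185.] [339. 330.]
```

```bash
python3 -m inch '-1 5 30 0 0; -1 6 40 0 0; -1 6 40 0 0; -1 0 22 15 0; -1 0 5 15 0; -1 0 0 0 0; -1 0 0 0 0; -1 0 0 0 0';python3 to.py 668 123 111 92
```

```text
time: 36.6
position: [0.666, 0.1234, 0.2248]
ee_rot: [3.14, -0.0, 1.605]
wrist_force: [0.1, -0.2, 0.5]
finger_gap: 0.0855
pos [666. 123. 225.] yaw 92.0 gap 85.5 t 36.6 F [ 0.1 -0.2  0.5] shift [ -1.   2. 114.] turn -0.0 q6 0.05
```

```bash
python3 -m inch '-1 0 2 20 0; -1 0 0 25 0; -1 0 0 25 0; -1 0 0 20 0; -1 0 0 15 0; -1 0 0 9 0; -1 0 0 0 0; -1 0 0 0 0' 50;python3 to.py 668 123 111 92;python3 -c "
from h import *
cv2.imwrite('pics/b4s.png',cv2.resize(grab_frame('side')[140:290,310:470,::-1],None,fx=4,fy=4));cv2.imwrite('pics/b4c.png',cv2.resize(grab_frame('scene')[200:400,200:400,::-1],None,fx=3,fy=3))"
```

```text
time: 37.4
position: [0.6691, 0.1239, 0.1105]
ee_rot: [3.14, -0.0, 1.605]
wrist_force: [0.0, 0.0, 0.4]
finger_gap: 0.0853
pos [669. 124. 110.] yaw 92.0 gap 85.3 t 37.4 F [0.  0.  0.4] shift [-1. -1. -1.] turn -0.0 q6 0.05
```

View pics/b4s.png

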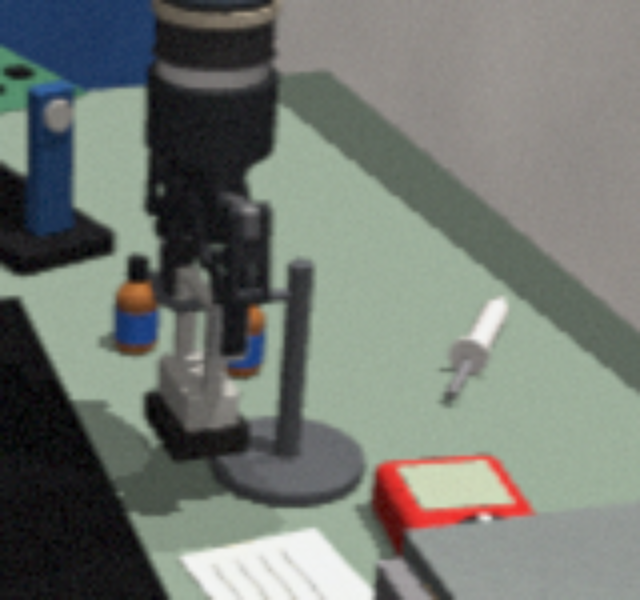

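View pics/b4c.png

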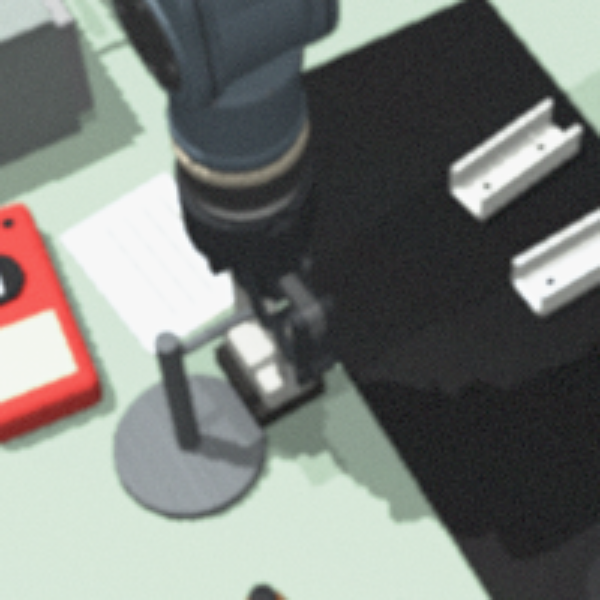

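Run:
```python
from h import *
d=get_calibration("side")
q=lambda P:((proj(d,P)-[310,140])*4).round()
print("tip finger c",q((.669,.076,.107)),"upright c",q((.668,.093,.107)),"upr bottom",q((.668,.093,.081)), "base corner -x-y bottom",q((.643,.093,.034)),"+x-y",q((.693,.093,.034)), "crossbar near end",q((.668,.095,.136)))
```

```text
tip finger c [227. 365.] upright c [216. 353.] upr bottom [213. 391.] base corner -x-y bottom [171. 463.] +x-y [248. 453.] crossbar near end [217. 307.]
```

Projections agree with what I see to about 3 mm, with the fingers either side of the uprights. Grip and lift.

```bash
python3 -m inch '-0.3 -1 -1 0 0; 0 0 0 0 0; 0.3 0 0 0 0; 1 0 0 0 0; 1 0 0 0 0; 1 0 0 0 0; 1 0 0 0 0' 50;python3 to.py 668 123 145 92;python3 -m inch '1 0 0 -8 0; 1 0 0 -10 0; 1 0 0 -10 0; 1 0 0 -6 0; 1 0 0 0 0; 1 0 0 0 0'; python3 to.py 668 123 145 92;python3 -c "
from h import *
cv2.imwrite('pics/b5s.png',cv2.resize(grab_frame('side')[140:290,310:470,::-1],None,fx=4,fy=4));cv2.imwrite('pics/b5c.png',cv2.resize(grab_frame('scene')[200:400,200:400,::-1],None,fx=3,fy=3))"
```

```text
time: 38.2
position: [0.6684, 0.123, 0.1103]
ee_rot: [3.14, -0.0, 1.606]
wrist_force: [0.1, 1.0, 6.2]
finger_gap: 0.0592
pos [668. 123. 110.] yaw 92.0 gap 59.2 t 38.2 F [0.1 1.  6.2] shift [  0.  -0. -35.] turn -0.0 q6 0.05
time: 38.8
position: [0.6679, 0.1228, 0.1434]
ee_rot: [3.141, 0.0, 1.605]
wrist_force: [-0.7, 0.1, -1.4]
finger_gap: 0.0594
pos [668. 123. 143.] yaw 92.0 gap 59.4 t 38.8 F [-0.7  0.1 -1.4] shift [ 0.  0. -2.] turn -0.0 q6 0.05
```

View pics/b5s.png

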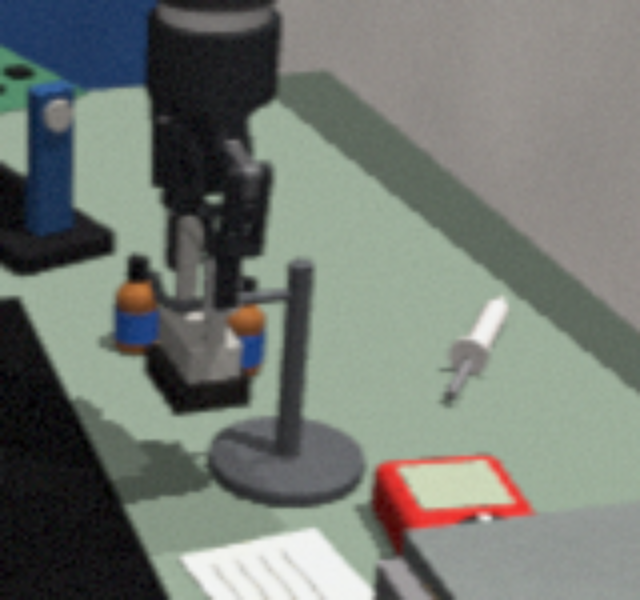

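Lifted 33 mm and clear of the hook in the side view, with the bar at (260,297) running through the opening. I'll draw it off past the tip.

```bash
python3 -m inch '1 0 -10 1 0; 1 0 -10 1 0; 1 0 -10 0 0; 1 0 -10 0 0'; python3 -m inch '1 0 -10 0 0; 1 0 -12 0 0; 1 0 -12 0 0; 1 0 -12 0 0; 1 0 0 0 0'; python3 to.py 585 -16 200 92;python3 -c "
from h import *
cv2.imwrite('pics/b6s.png',cv2.resize(grab_frame('side')[140:290,270:470,::-1],None,fx=4,fy=4))"
```

```text
time: 39.3
position: [0.6269, 0.1213, 0.1403]
ee_rot: [-3.14, 0.0, 1.605]
wrist_force: [-1.2, 0.1, -1.4]
finger_gap: 0.0592
time: 39.8
position: [0.5801, 0.1199, 0.1407]
ee_rot: [-3.139, 0.0, 1.606]
wrist_force: [1.0, 0.0, -1.5]
finger_gap: 0.0593
pos [580. 120. 141.] yaw 92.0 gap 59.3 t 39.8 F [ 1.   0.  -1.5] shift [-136.   -0.  -59.] turn 0.0 q6 0.06
```

View pics/b6s.png

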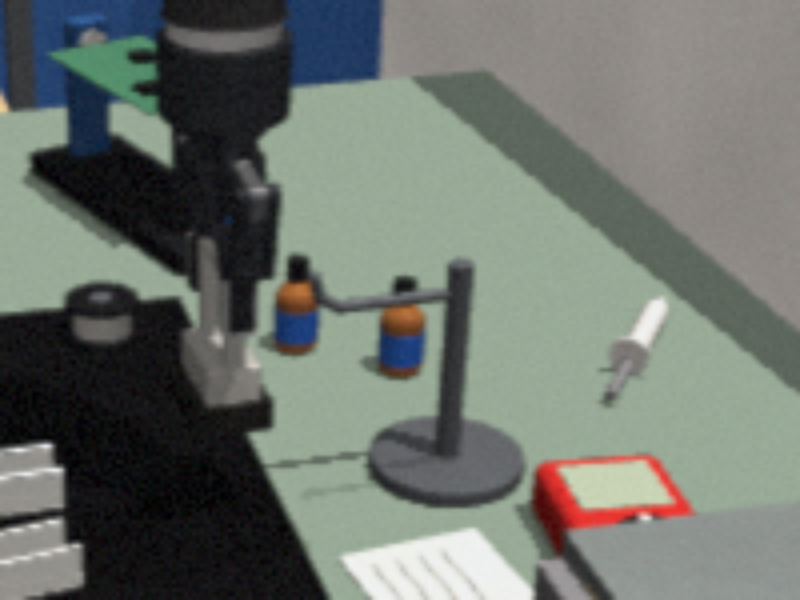

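Stamp is free at (230,380). Move it over the card.

```bash
python3 -m inch '1 -20 0 0 0; 1 -35 0 0 0; 1 -35 0 0 0; 1 -30 15 0 0; 1 -15 25 0 0; 1 -5 25 0 0; 1 0 25 0 0; 1 0 10 10 0; 1 0 0 15 0; 1 0 0 15 0; 1 0 0 0 0; 1 0 0 0 0'; python3 to.py 680 -16 78 92;python3 -c "
from h import *
cv2.imwrite('pics/b7s.png',cv2.resize(grab_frame('side')[140:320,270:470,::-1],None,fx=3.3,fy=3.3));cv2.imwrite('pics/b7c.png',cv2.resize(grab_frame('scene')[200:400,150:400,::-1],None,fx=3,fy=3))"
```

```text
time: 41.05
position: [0.6847, -0.0162, 0.0996]
ee_rot: [-3.138, -0.0, 1.606]
wrist_force: [0.2, -0.1, -1.5]
finger_gap: 0.0588
pos [685. -16. 100.] yaw 92.0 gap 58.8 t 41.0 F [ 0.2 -0.1 -1.5] shift [ 0. -5. 22.] turn 0.0 q6 -0.16
```

View pics/b7s.png

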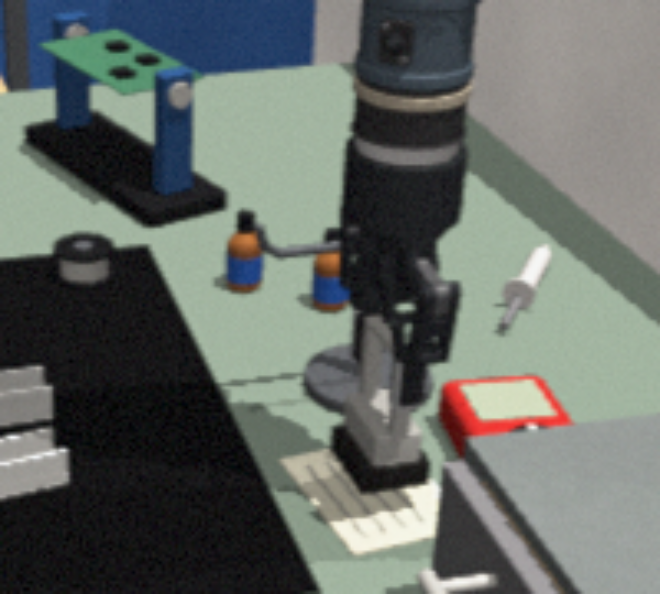

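View pics/b7c.png

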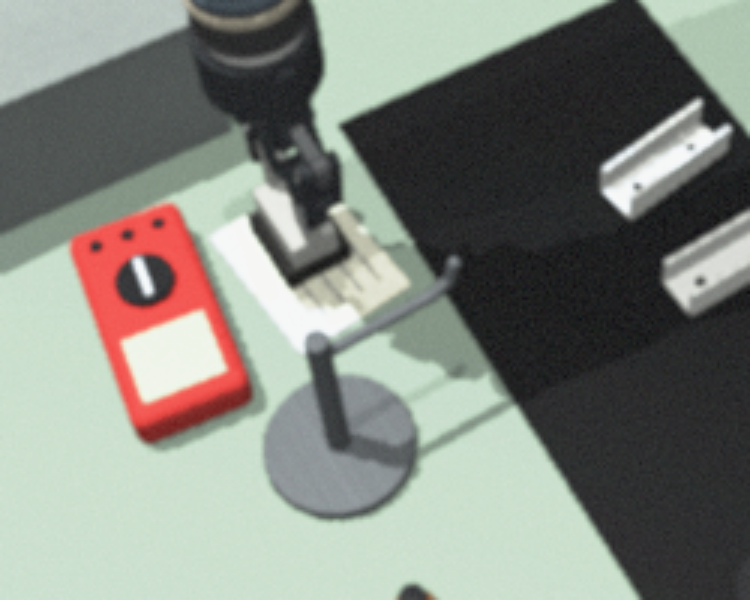

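The stamp is upright over the card's middle. Lower it until the force shows contact.

```bash
python3 -m inch '1 0 -4 6 0; 1 0 0 6 0; 1 0 0 4 0; 1 0 0 0 0'; python3 -m inch '1 0 0 2 0; 1 0 0 1 0; 1 0 0 0 0'; python3 -m inch '1 0 0 1 0; 1 0 0 1 0; 1 0 0 0 0'
```

```text
time: 41.55
position: [0.6818, -0.0167, 0.0839]
ee_rot: [-3.14, -0.0, 1.605]
wrist_force: [0.7, -0.7, -1.6]
finger_gap: 0.0596
time: 41.85
position: [0.6826, -0.0168, 0.0821]
ee_rot: [-3.141, -0.0, 1.605]
wrist_force: [-0.5, 1.0, -1.6]
finger_gap: 0.0593
time: 42.15
position: [0.6825, -0.0168, 0.08]
ee_rot: [-3.141, -0.0, 1.605]
wrist_force: [-0.2, 0.1, -1.0]
finger_gap: 0.0597
```

```bash
for i in 1; do python3 -m inch '1 0 0 1 0; 1 0 0 1 0; 1 0 0 0 0'; done;  python3 -m inch '1 0 0 1 0; 1 0 0 1 0; 1 0 0 0 0'
```

```text
time: 42.45
position: [0.6827, -0.0168, 0.0789]
ee_rot: [3.141, 0.0, 1.606]
wrist_force: [-0.8, 1.3, 1.3]
finger_gap: 0.0593
time: 42.75
position: [0.6828, -0.0168, 0.0789]
ee_rot: [3.14, 0.0, 1.605]
wrist_force: [-4.1, 0.2, 8.2]
finger_gap: 0.0591
```

```bash
python3 -c "
from h import *
cv2.imwrite('pics/b8s.png',cv2.resize(grab_frame('side')[200:320,320:440,::-1],None,fx=5,fy=5))"
```

```text
(no output)
```

View pics/b8s.png

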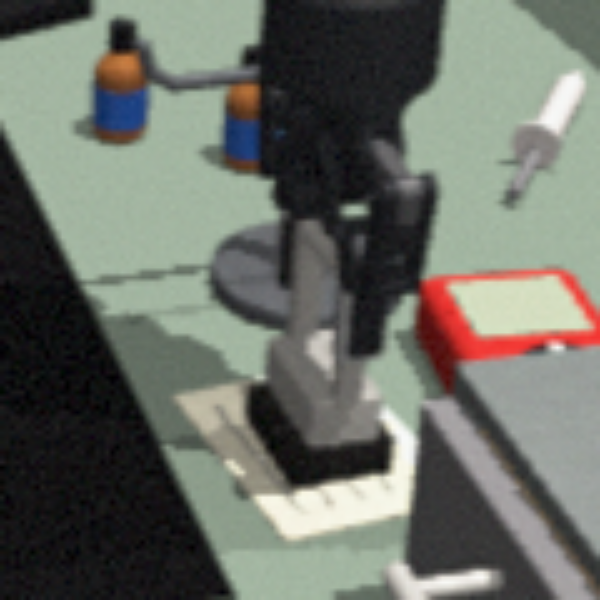

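The stamp stands on the card, with 8 N contact. Release and retreat straight up.

```bash
python3 -m inch '1 0 0 -2 0; 0 0 0 0 0; -0.6 0 0 0 0; -1 0 0 0 0; -1 0 0 0 0; -1 0 0 0 0; -1 0 0 -15 0; -1 0 0 -30 0; -1 0 0 -40 0; -1 0 -20 -40 0; -1 0 -40 -20 0; -1 0 -45 0 0';python3 -m inch '-1 0 -45 0 0; -1 0 -45 0 0; -1 0 0 0 0; -1 0 0 0 0; -1 0 0 0 0'; python3 -c "
from h import *
cv2.imwrite('pics/c1.png',grab_frame('scene')[:,:,::-1]);cv2.imwrite('pics/c1s.png',grab_frame('side')[:,:,::-1]);cv2.imwrite('pics/c1z.png',cv2.resize(grab_frame('side')[200:320,320:440,::-1],None,fx=5,fy=5))
print(state()['wrist_force'],state()['finger_gap'])"
```

```text
time: 44.0
position: [0.5798, -0.0209, 0.2296]
ee_rot: [3.131, 0.002, 1.606]
wrist_force: [0.1, -1.1, 0.8]
finger_gap: 0.0853
time: 44.5
position: [0.4891, -0.0237, 0.2246]
ee_rot: [3.138, 0.001, 1.605]
wrist_force: [0.1, -0.5, -1.4]
finger_gap: 0.0854
[ 0.1471827  -0.48201255 -0.61522132] 0.08558124244848699
```

View pics/c1.png

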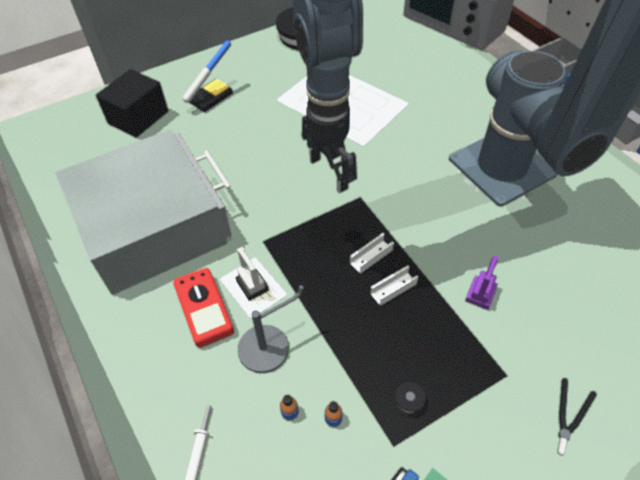

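View pics/c1s.png

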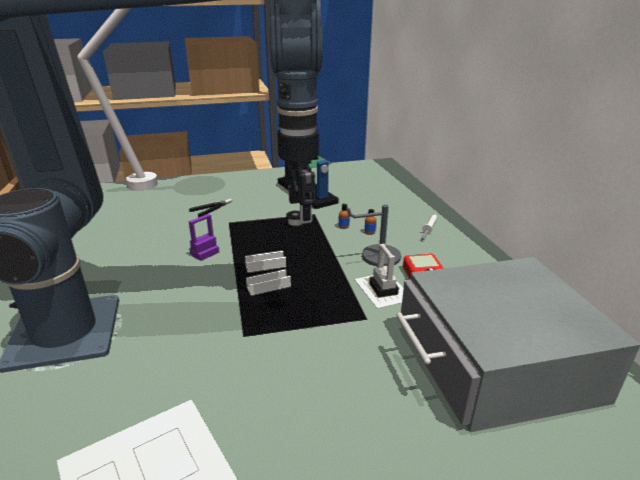

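View pics/c1z.png

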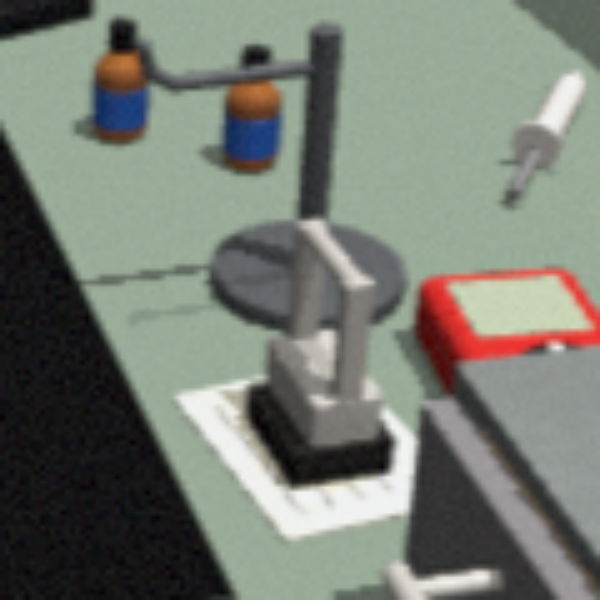

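The stamp is standing on the card and both sound brackets are still on the mat. Last check: whether the drawer is really within 8 mm.

Run:
```python
import cv2
i=cv2.imread('pics/c1.png')[125:245,150:250];cv2.imwrite('pics/c2.png',cv2.resize(i,None,fx=5,fy=5,interpolation=cv2.INTER_CUBIC))
i=cv2.imread('pics/c1s.png')[250:430,390:510];cv2.imwrite('pics/c2s.png',cv2.resize(i,None,fx=3.3,fy=3.3,interpolation=cv2.INTER_CUBIC))
```

```text
(no output)
```

View pics/c2.png

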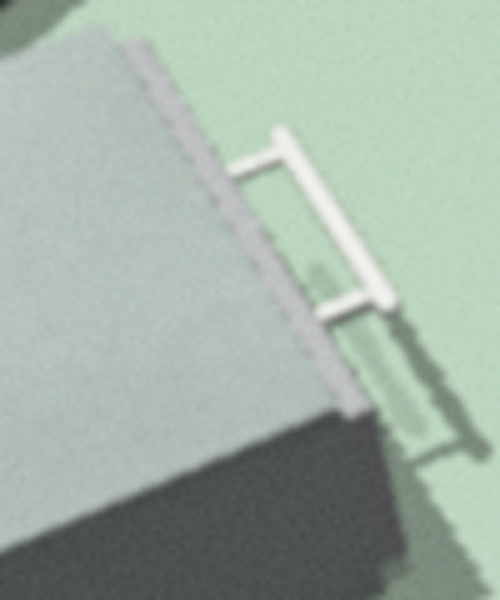

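View pics/c2s.png

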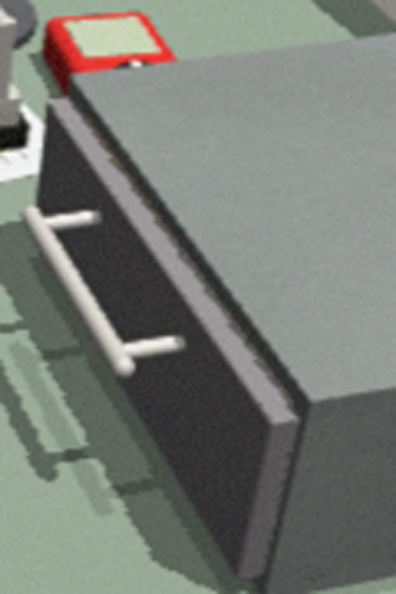

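Run:
```python
from h import *
c=get_calibration("scene");d=get_calibration("side")
f=lambda x,y:(x/5+150,y/5+125)
g=lambda x,y:(x/3.3+390,y/3.3+250)
for a in[(283,130),(388,300)]:print("handle",onz(c,f(*a),.092).round(4))
for a in[(155,42),(375,405)]:print("panel outer",onz(c,f(*a),.113).round(4))
for a in[(28,212),(126,368)]:print("handle side",onz(d,g(*a),.092).round(4))
for a in[(52,102),(276,424)]:print("outer side",onz(d,g(*a),.113).round(4))
for a in[(70,98),(298,408)]:print("inner edge of panel side",onz(d,g(*a),.113).round(4))
for a in[(72,80),(310,403)]:print("cab side",onz(d,g(*a),.130).round(4))
```

```text
handle [ 0.6211 -0.3458  0.092 ]
handle [ 0.6261 -0.2233  0.092 ]
panel outer [ 0.6533 -0.4094  0.113 ]
panel outer [ 0.6621 -0.1535  0.113 ]
handle side [ 0.6277 -0.2186  0.092 ]
handle side [ 0.6262 -0.3438  0.092 ]
outer side [ 0.6697 -0.1492  0.113 ]
outer side [ 0.6629 -0.412   0.113 ]
inner edge of panel side [ 0.6817 -0.1479  0.113 ]
inner edge of panel side [ 0.6776 -0.4056  0.113 ]
cab side [ 0.6785 -0.1539  0.13  ]
cab side [ 0.6723 -0.4188  0.13  ]
```

```bash
python3 -c "
from bench import *
print(hand_in(), state()['time'])"
```

```text
the job is handed in; nothing more can be done
the job is handed in; nothing more can be done
```

I handed the job in at about 45 s of the 208 s allowed. The hand-in gives no verdict, so what follows rests on my own checks.

- **Brackets:** I found five bad brackets: two kinked, one short and two upturned. All five went into the drawer, and the pictures before closing showed them below the rims. The two sound brackets were never touched and still lie on the mat.
- **Drawer:** I pushed it by the handle to a hard stop at about 25 N. It travelled about 173 mm, and I estimated it started about 175 mm open.
- **Stamp:** I lifted it off the hook and lowered it until it pressed on the job card with about 8 N. After release the pictures show it upright near the middle of the card, with the gripper clear of everything.
- **Other items:** the spool, bottles and multimeter look unmoved.

**Disagreement:** the two cameras differ on how flush the drawer panel is. The panel's outer face should stand about 15 mm in front of the cabinet when shut. The side view gave about 9 mm, and the scene camera, using my earlier cabinet measurement, gave about 18 mm. Both fit a shut drawer within calibration error, but neither is a direct reading of the drawer position.

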